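# Set up the embossing press and prove its stroke

### The job

Set up the small air press: take the shouldered rectangular die from the tray, lower it (do not drop it) fully home in the pocket of the press bed and swing the locking lever fully shut over its shoulder. Then, and only with the die locked, make a dry stroke: press the pedal of its foot valve on the bench right down to its stop, hold it there for about a second and let it come back up. Leave the die locked in the press and do not disturb the other things on the bench.

Things in the scene. Friction and masses are not known exactly. Their poses are not given: they have to be found in the camera images.
- die: Shouldered embossing die, plain aluminium, an upside-down T (mm): base 96 (its x) x 46 (y) x 18 high; middle block 52 (x) x 46 (y), top at 40 with brass flower relief; an 18 high shoulder, 22 long, at each x end. Grip the middle across y (46). About 0.4 kg. Origin: centre of its underside, z up. Starts at the front of the plywood tray (12 thick, rim 18 high). Fits the pocket either way round.
- pocket (a point): Centre of the floor of the pocket in the press's steel bed; x points to the hinge column, y left, z up; the die's x goes along this x. In mm: pocket 99 (x) x 49 (y), 12 deep, 3 chamfer; bed 130 x 136, its top 12 above this point; base plate 250 x 160 x 20. Column front 100 away at +x; the raised arm stands there, 220 high, leaning back.
- lever (a joint): Locking lever, a flat bar on a vertical pivot. 0 = fully shut, the bar across the front shoulder of the die (1.5 mm above it if the die is fully down). Opens counter-clockwise seen from above to 1.5 at most; starts at 1.0 to 1.4, clear of the pocket. Friction 0.22 N m (2 to 3 N at the handle): it stays where it is left.
- lever_handle (a point): On the axis of the lever's upright round black handle (mm: diameter 20, 38 tall), 100 from the pivot: 15 below the handle's top, 23 above the bar's top, 83 above the bench. Keep the fingertips above the bar.
- lever_pivot (a point): On the lever's vertical pivot axis, at the height of the handle point; at x -40 mm, y -50 mm in the pocket's axes. When shut, the handle is 100 mm from here along the pocket's +y.
- pedal (a joint): Tread of the spring pedal valve, hinged at its far (+x) end. 0 = up, at rest; 0.22 = fully down on its stop, tread level. Pressed at the toe point it needs about 5 N to start and 14 N at the stop; it comes back up by itself.
- pedal_toe (a point): Where to press: on the tread's rubber top, on its centre line, in mm 145 from the hinge, 26 from its free near edge. At rest about 82 above the bench, at the stop about 51 (31 of travel). Tread 175 x 94. The x axis runs along the tread towards the hinge and tilts with it.
- pedal_hinge (a point): On the pedal's level hinge axis, mid-width, 43 mm above the bench; y along the hinge. The pedal's base is 210 x 116 mm; the cheeks beside the hinge are 53 mm high.
- press_arm (a joint): Press arm, worked by air from the pedal: 0 = raised, 1.75 = level over the pocket, its pad about 10 mm above a seated die. It follows the pedal in proportion.
- round_die: bystander: round embossing die (flanged disc, diameter 60, 38 high) on the tray (sizes in mm; origin under its centre).
- brush: bystander: small brush, 140 long, at the rear of the tray (sizes in mm; origin under its centre).
- tape_roll: bystander: masking tape roll, diameter 100, 24 high, lying in front of the pedal (sizes in mm; origin under its centre).
- puck: bystander: black work-support puck, diameter 72, 26 high, in front of the press (sizes in mm; origin under its centre).
- jug: bystander: large jug, diameter 136, 270 high, at the right side of the bench (sizes in mm; origin under its centre).
- mallet: bystander: hammer, 290 long, at the right side of the bench (sizes in mm; origin under its centre).
- wrench: bystander: wrench, 190 long, at the left side of the bench (sizes in mm; origin under its centre).
- coaster: bystander: dark wooden disc, diameter 94, 12 high, at the left side of the bench (sizes in mm; origin under its centre).
Things that resemble listed ones, but are neither listed nor needed, are in the scene too. What is shaped like the die but blue or green is not meant.

How it is judged (in metres and radians):
On the way, in this order (a step that is already met when the one before it is completed fails the run):
1. the die stands fully home in the pocket (z of die in the frame of pocket between -0.003 and 0.003 m and horizontal distance between die and pocket below 0.005 m and angle between the x axis of die and the x axis of pocket, either way round below 0.08 rad and angle between die's own z axis and vertical below 0.05 rad), for 0.2 s.
2. the locking lever is fully shut over the seated die (all of step 1 and value of joint lever below 0.08 rad), for 0.2 s.
3. with the die locked, the pedal is held down at its stop (the press arm down) for at least half a second (all of step 2 and value of joint pedal above 0.203 rad and value of joint press_arm above 1.5 rad), for 0.5 s.
At the end, for the whole second after the job is handed in: The die is at rest, fully home in the pocket (within 3 mm in height, 5 mm sideways, 0.08 rad in line, upright within 0.05 rad), the locking lever is shut (below 0.08 rad), the pedal is back up (below 0.03 rad) and the press arm raised (below 0.3 rad) (all of step 2 and value of joint pedal below 0.03 rad and value of joint press_arm below 0.3 rad and linear speed of die below 0.02 m/s); the robot touches nothing.
It fails at once if the die is dropped (it moves faster than 0.7 m/s while nothing of the gripper touches it) (linear speed of die above 0.7 m/s and contact force between die and the fingers below 0.05 N).
It fails at once if the pedal is pressed more than halfway while the lever is open or the die is not in the pocket (value of joint pedal above 0.11 rad and (value of joint lever above 0.12 rad or not (z of die in the frame of pocket between -0.003 and 0.003 m and horizontal distance between die and pocket below 0.005 m and angle between the x axis of die and the x axis of pocket, either way round below 0.08 rad and angle between die's own z axis and vertical below 0.05 rad))).
It fails at once if another thing on the bench is moved by more than 30 mm or knocked over (distance of any of round_die, brush, tape_roll, puck, jug, mallet, wrench, coaster from where it was at the start of the episode above 0.03 m or angle between jug's own z axis and vertical above 0.5 rad).
It also fails if it takes over 70 s, if anything falls off the work surface, if the arm or the gripper's body presses on something with over 40 N, if the wrist force passes 120 N, or if a joint passes its speed limit or range.

### The arm

A 6-joint arm with a two-finger parallel gripper is mounted at the origin on the work surface. World frame = base frame: x ahead of the robot, y to its left, z up, the work surface at z = 0. Lengths are in m, angles in degrees, forces in N, time in s.
With the tool pointing down it reaches from about 0.35 to 0.875 m from the base axis. Payload 4.2 kg.
Tool frame: the origin (TCP) lies on the centre line of the jaws, within the pads' length; the fingertips stand 19 mm ahead of it and the grasp point (between the pads) is the TCP; x points along the fingers, y is the direction in which the jaws open and shut, and the axes are right-handed (so a half turn about x gives the same grasp; the last joint's range is limited). The gripper opens to 87 mm and grips with 3 to 60 N. Pads are 19 mm wide; open, the fingers measure 117 mm over their backs; the gripper's body (75 mm by 190 mm) begins 51 mm behind the grasp point.
Start: joints at [84.202, 22.042, 0.453, 0, -68.411, -14.817], TCP at [0.22, 0.585, 0.242] pointing down, gripper open.
Joint ranges: [-179.83, 179.83], [-69.29, 118.12], [-61.27, 80.66], [-181.25, 117.63], [-171.15, -9.14], [-177.46, 177.46]. Speed limits (degrees/s): [159.86, 159.86, 180, 180, 180, 180].

### API

Orientations are given as a 3x3 rotation matrix whose columns are the frame's x, y, z axes.
In Python, from station import r, viewer, job, spotter gives the robot as it stands.
- The arm moves only by the tool play_rows, never from a script. Its argument "commands" is a list of rows, each an object of numbers: "fingers": the gripper command: -1 is fully open, 1 is shut, values between are in proportion; "tx", "ty", "tz": the shift along the tool's x, y, z normalised to -1 to 1, where 1 is 750 mm; "ax", "ay", "az": the turn, a rotation vector about the tool's x, y, z normalised to -1 to 1, where 1 is pi rad. In form: [{"fingers": .., "tx": .., "ty": .., "tz": .., "ax": .., "ay": .., "az": ..}, ...]. A call has 1 to 5 rows; each row is the pose to reach, as a shift and turn from the pose commanded when the call began, along the tool's axes at that moment, turning the shorter way round; what a row does not reach only later rows make up. A row lasts 1/12 s, in which the tool goes at most 41.7 mm and 7.16 degrees, less where a joint would pass 70% of its speed; a pose out of reach is approached as far as the arm can. A call with a number of a shift or a turn outside -1 to 1 is refused whole. A call with a gripper value outside its range is refused whole. The fingers move at their own pace and stop on an object; the grip force is fixed at half the most. Time passes only in rows, so rows that repeat a pose let the fingers close. It gives the time, the measured TCP pose, the force and the opening at its end, in the units of the state.
- r.sense(): the state, without advancing time (a new reading comes with each control period).
- viewer.capture(name): name is "scene" or "top" or "wrist"; returns a dict with "image" (384x512x3 uint8, red, green, blue), "fx", "fy", "cx", "cy" (pixels), "R" (3x3) and "t" (3): a world point X has camera coordinates R X + t; the wrist camera has in their place "mount" (4x4, takes a point from camera to tool coordinates, whose origin is the TCP and whose axes are the tool frame's). Camera axes: x right, y down, z forward; pixel columns grow to the right and rows downward; lengths in m; the calibration is good to about 2 mm. The wrist camera is an equidistant fisheye: a pixel r from the principal point sees the ray r / f radians off the axis. A picture is of the moment at which its call begins: read the wrist's pose just before it. There is no depth.
- job.finish_job(): hands the job in, once; it reports no verdict.
Trained networks look in a picture, given as the dict that the camera call returned (one of the last four; its "shot" number tells which), for a name from the list of things; names that differ only in an ending like _2 or _b are one class to them, and where a whole thing is asked for, a point or a joint stands for the part that bears it (a point fixed in the world has none). Each returns a list of dicts, best first, with "score" (0 to 1); they miss things now and then, are a little off and sometimes report something else, mostly with a low value. They report only what shows in the picture. A call takes as long as a camera call. They do not tell look-alikes from the thing itself.
- spotter.find_in(name, picture): "uv" ([column, row] in pixels, amid what is visible of it).
- spotter.silhouettes(name, picture): "region" (384x512 bool, what is visible of it) and "uv" ([column, row] in pixels, amid what is visible of it).
The state is a dict: "time_s": time; "joints": joint angles; "joint_velocities": joint speeds; "effort": joint torques, N m; "tcp_pos": TCP position; "ee_rot": TCP orientation; "wrist_force": force on the tool from outside, world axes, zero at the start; "moment": the same for the moment, N m; "gripper_width": opening from 0.0 (shut) to 1.0 (fully open).
Only numpy, scipy, OpenCV 4.12 (cv2) and the standard library are available. Lean on these libraries where they do the work, as an engineer would, in place of code of your own. Each camera call takes 0.05 s, during which the arm holds its last target. There are 200 camera calls.

## Working session

There is one attempt and no reset: what is moved stays moved. The work goes in short steps, Python scripts to look and compute and a tool call to move; the robot and the scene stay as the last step left them, time stands still between calls to the robot, and variables do not carry over. Pictures are saved under pics/ and viewed, about 8 in all and at most 12, crops included, and the job is handed in when it is done.

Besides the shell and the picture viewer there is one more tool, called after ">>>" as name([rows], argument=value, ...), one row to a line, values as JSON. play_rows: Moves the arm, as the interface text tells. Its arguments: {"type":"object","properties":{"commands":{"type":"array"}},"required":["commands"]}

```bash
mkdir -p pics; ls; cat > h.py <<'E'
import numpy as np, cv2
from station import r, viewer, job, spotter
def save(p,name): cv2.imwrite('pics/'+name+'.png',cv2.cvtColor(p['image'],cv2.COLOR_RGB2BGR))
def onplane(p,uv,z,s=None):
    uv=np.asarray(uv,float)
    if 'mount' in p:
        d=(uv-[p['cx'],p['cy']]); rr=np.hypot(*d); th=rr/p['fx']
        ray=np.r_[d/max(rr,1e-9)*np.sin(th),np.cos(th)]
        M=np.array(p['mount']); R=np.array(s['ee_rot']); 
        o=R@M[:3,3]+s['tcp_pos']; d=R@M[:3,:3]@ray
    else:
        R=np.array(p['R']); o=-R.T@np.array(p['t'])
        d=R.T@np.r_[(uv-[p['cx'],p['cy']])/[p['fx'],p['fy']],1]
    return o+d*(z-o[2])/d[2]
def proj(p,X,s=None):
    X=np.asarray(X,float)
    if 'mount' in p:
        M=np.linalg.inv(np.array(p['mount'])); T=np.array(s['ee_rot']).T@(X-s['tcp_pos'])
        c=M[:3,:3]@T+M[:3,3]; th=np.arctan2(np.hypot(c[0],c[1]),c[2]); q=c[:2]/max(np.hypot(c[0],c[1]),1e-9)
        return q*th*p['fx']+[p['cx'],p['cy']]
    c=np.array(p['R'])@X+p['t']; return c[:2]/c[2]*[p['fx'],p['fy']]+[p['cx'],p['cy']]
E
cat > a.py <<'E'
from h import *
s=r.sense(); print({k:np.round(v,3).tolist() for k,v in s.items()})
H={'die':.02,'lever_handle':.09,'lever':.06,'pedal':.06,'pedal_toe':.08,'pocket':.03,'puck':.026,'round_die':.03,'jug':.1,'tape_roll':.024}
ims=[]
for c in ['scene','top']:
    p=viewer.capture(c); save(p,c); ims.append(cv2.imread(f'pics/{c}.png'))
    print(c,p['fx'],p['cx'],p['cy'],'cam',np.round(-np.array(p['R']).T@p['t'],3))
    for n,z in H.items():
        try:
            for d in spotter.find_in(n,p)[:3]: print(n,round(d['score'],2),np.round(d['uv']),np.round(onplane(p,d['uv'],z),3))
        except Exception as e: print(n,e)
p=viewer.capture('wrist');save(p,'wrist');print({k:v for k,v in p.items() if k!='image'})
E
python3 a.py
```

```text
pics
{'time_s': 0.0, 'joints': [84.201, 22.094, 0.38, -0.028, -68.411, -14.816], 'joint_velocities': [0.028, -0.06, -0.009, 0.03, -0.082, -0.046], 'effort': [0.0, -39.066, 18.741, 4.22, 0.011, -0.0], 'tcp_pos': [0.22, 0.584, 0.24], 'ee_rot': [[-0.001, -0.352, -0.936], [-0.002, -0.936, 0.352], [-1.0, 0.002, -0.0]], 'wrist_force': [-1.057, -0.429, -0.335], 'moment': [-0.024, -0.024, 0.039], 'gripper_width': 1.005}
scene 368.7260188857378 252.72814949815526 193.84015952067006 cam [1.131 0.94  0.806]
die 0.8 [322. 233.] [0.41  0.223 0.02 ]
die 0.68 [351. 260.] [0.421 0.372 0.02 ]
lever 0.51 [226. 162.] [ 0.482 -0.336  0.06 ]
pedal 0.61 [233. 215.] [0.646 0.024 0.06 ]
pedal_toe 0.85 [233. 211.] [0.648 0.033 0.08 ]
pocket 0.96 [185. 180.] [ 0.678 -0.327  0.03 ]
pocket 0.64 [283. 256.] [0.598 0.26  0.03 ]
puck 0.57 [243. 179.] [ 0.465 -0.217  0.026]
puck 0.38 [229. 213.] [ 0.631 -0.034  0.026]
round_die 0.27 [224. 167.] [ 0.485 -0.347  0.03 ]
round_die 0.23 [186. 180.] [ 0.675 -0.327  0.03 ]
jug 0.79 [186. 132.] [ 0.536 -0.638  0.1  ]
tape_roll 0.83 [276. 216.] [0.493 0.066 0.024]
top 367.7
[... 474 characters left out ...]
 0.08 ]
pocket 0.76 [329. 163.] [ 0.65  -0.265  0.03 ]
puck 0.79 [325. 223.] [ 0.435 -0.241  0.026]
round_die 0.73 [182. 180.] [0.599 0.263 0.03 ]
jug 0.75 [409. 167.] [ 0.614 -0.521  0.1  ]
tape_roll 0.8 [236. 219.] [0.454 0.07  0.024]
{'fx': 297.3186396354542, 'fy': 297.3186396354542, 'cx': 253.2662789037557, 'cy': 187.57197395109267, 'mount': array([[-8.98167777e-05, -2.61799079e-01,  9.65122393e-01,
        -1.44304734e-01],
       [ 9.99999992e-01, -1.06569392e-04,  6.41545659e-05,
         9.62877434e-05],
       [ 8.60569008e-05,  9.65122392e-01,  2.61799087e-01,
        -7.15319061e-02],
       [ 0.00000000e+00,  0.00000000e+00,  0.00000000e+00,
         1.00000000e+00]]), 'shot': 3}
```

```bash
cd pics; python3 -c "
import cv2
t=cv2.imread('top.png');s=cv2.imread('scene.png')
cv2.imwrite('v1.png',cv2.resize(t[90:290,100:440],(800,471),interpolation=cv2.INTER_CUBIC))
cv2.imwrite('v2.png',cv2.resize(s[70:330,120:430],(715,600),interpolation=cv2.INTER_CUBIC))"
```

```text
(no output)
```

View pics/v1.png

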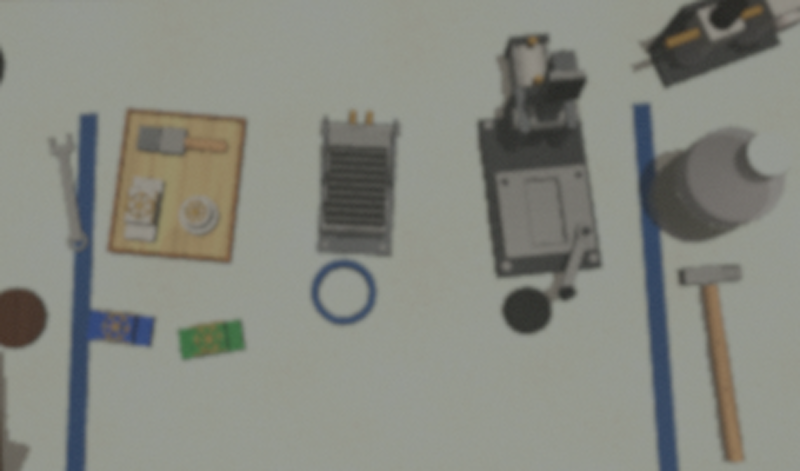

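View pics/v2.png

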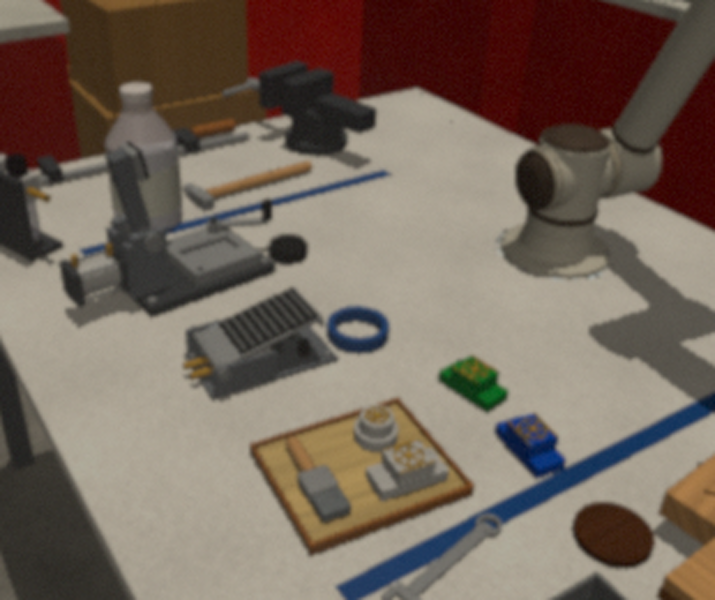

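Top view: plain die at the left of the tray (top px ~161,178), round die right of it. The press is at ~(331,177), with its lever open toward the robot (handle ~341,214). The pedal is at ~(252,167). The blue and green dies are decoys. I'll move above the die with the wrist camera on the robot's side.

```bash
cat >> h.py <<'E'
from scipy.spatial.transform import Rotation as Ro
def Rt(deg):
    c,s=np.cos(np.radians(deg)),np.sin(np.radians(deg)); return np.array([[0,-s,c],[0,c,s],[-1,0,0.]])
def plan(pos,deg,frm=None,fromdeg=None):
    s=r.sense(); P=np.array(s['tcp_pos']) if frm is None else np.array(frm); R=np.array(s['ee_rot']) if fromdeg is None else Rt(fromdeg)
    t=R.T@(np.array(pos)-P)/.75; a=Ro.from_matrix(R.T@Rt(deg)).as_rotvec()/np.pi
    print('move t',np.round(t,4),'a',np.round(a,4),'dist mm',round(np.linalg.norm(t)*750,1))
E
python3 -c "
from h import *
plan([.59,.345,.24],0,[.22,.585,.242])"
```

```text
move t [ 0.0027  0.1258 -0.5744] a [ 0.8855 -0.      0.    ] dist mm 441.0
```

>>> play_rows([
  {"fingers":-0.43,"tx":0.003,"ty":0.126,"tz":-0.574,"ax":0.885,"ay":0,"az":0},
  {"fingers":-0.43,"tx":0.003,"ty":0.126,"tz":-0.574,"ax":0.885,"ay":0,"az":0},
  {"fingers":-0.43,"tx":0.003,"ty":0.126,"tz":-0.574,"ax":0.885,"ay":0,"az":0},
  {"fingers":-0.43,"tx":0.003,"ty":0.126,"tz":-0.574,"ax":0.885,"ay":0,"az":0},
  {"fingers":-0.43,"tx":0.003,"ty":0.126,"tz":-0.574,"ax":0.885,"ay":0,"az":0},
])

```text
time_s: 1.57
tcp_pos: [0.396, 0.4704, 0.2407]
ee_rot: [[0.0, -0.836, -0.548], [0.0, -0.548, 0.836], [-1.0, -0.0, 0.0]]
wrist_force: [0.9, 0.5, 1.0]
gripper_width: 0.748
```

```bash
python3 -c "
from h import *
plan([.59,.345,.24],0)"
```

```text
move t [ 0.001  -0.1246 -0.2817] a [6.848e-01 2.000e-04 0.000e+00] dist mm 231.0
```

>>> play_rows([
  {"fingers":-0.43,"tx":0.001,"ty":-0.125,"tz":-0.282,"ax":0.685,"ay":0,"az":0},
  {"fingers":-0.43,"tx":0.001,"ty":-0.125,"tz":-0.282,"ax":0.685,"ay":0,"az":0},
  {"fingers":-0.43,"tx":0.001,"ty":-0.125,"tz":-0.282,"ax":0.685,"ay":0,"az":0},
  {"fingers":-0.43,"tx":0.001,"ty":-0.125,"tz":-0.282,"ax":0.685,"ay":0,"az":0},
  {"fingers":-0.43,"tx":0.001,"ty":-0.125,"tz":-0.282,"ax":0.685,"ay":0,"az":0},
])

```text
time_s: 1.98
tcp_pos: [0.572, 0.3582, 0.24]
ee_rot: [[0.0, -0.999, 0.045], [0.0, 0.045, 0.999], [-1.0, -0.0, 0.0]]
wrist_force: [-0.3, 0.4, 0.8]
gripper_width: 0.715
```

```bash
python3 -c "
from h import *
plan([.59,.345,.24],0)"
```

```text
move t [-0.0001 -0.0248 -0.0164] a [ 4.856e-01  1.000e-04 -0.000e+00] dist mm 22.3
```

>>> play_rows([
  {"fingers":-0.43,"tx":0,"ty":-0.025,"tz":-0.016,"ax":0.486,"ay":0,"az":0},
  {"fingers":-0.43,"tx":0,"ty":-0.025,"tz":-0.016,"ax":0.486,"ay":0,"az":0},
  {"fingers":-0.43,"tx":0,"ty":-0.025,"tz":-0.016,"ax":0.486,"ay":0,"az":0},
  {"fingers":-0.43,"tx":0,"ty":-0.025,"tz":-0.016,"ax":0.486,"ay":0,"az":0},
  {"fingers":-0.43,"tx":0,"ty":-0.025,"tz":-0.016,"ax":0.486,"ay":0,"az":0},
])

```text
time_s: 2.4
tcp_pos: [0.589, 0.3464, 0.2396]
ee_rot: [[-0.0, -0.783, 0.622], [-0.0, 0.622, 0.783], [-1.0, 0.0, -0.0]]
wrist_force: [0.0, 0.2, -0.2]
gripper_width: 0.717
```

>>> play_rows([
  {"fingers":-0.43,"tx":0,"ty":0,"tz":0,"ax":0.287,"ay":0,"az":0},
  {"fingers":-0.43,"tx":0,"ty":0,"tz":0,"ax":0.287,"ay":0,"az":0},
  {"fingers":-0.43,"tx":0,"ty":0,"tz":0,"ax":0.287,"ay":0,"az":0},
  {"fingers":-0.43,"tx":0,"ty":0,"tz":0,"ax":0.287,"ay":0,"az":0},
  {"fingers":-0.43,"tx":0,"ty":0,"tz":0,"ax":0.287,"ay":0,"az":0},
])

```text
time_s: 2.82
tcp_pos: [0.5887, 0.3468, 0.2397]
ee_rot: [[-0.0, -0.272, 0.962], [-0.0, 0.962, 0.272], [-1.0, -0.0, -0.0]]
wrist_force: [0.0, -0.8, -0.2]
gripper_width: 0.716
```

>>> play_rows([
  {"fingers":-0.43,"tx":0,"ty":0,"tz":0,"ax":0.088,"ay":0,"az":0},
  {"fingers":-0.43,"tx":0,"ty":0,"tz":0,"ax":0.088,"ay":0,"az":0},
  {"fingers":-0.43,"tx":0,"ty":0,"tz":0,"ax":0.088,"ay":0,"az":0},
  {"fingers":-0.43,"tx":0,"ty":0,"tz":0,"ax":0.088,"ay":0,"az":0},
])

```text
time_s: 3.15
tcp_pos: [0.5887, 0.3468, 0.2397]
ee_rot: [[-0.0, -0.005, 1.0], [-0.0, 1.0, 0.005], [-1.0, -0.0, -0.0]]
wrist_force: [-0.6, -0.2, -0.0]
gripper_width: 0.718
```

```bash
cat > b.py <<'E'
from h import *
s=r.sense(); p=viewer.capture('wrist'); save(p,'w1'); print(s['tcp_pos'],np.round(s['ee_rot'],3).tolist(),s['gripper_width'])
for d in spotter.silhouettes('die',p)[:3]:
    reg=d['region'].astype(np.uint8); c=max(cv2.findContours(reg,cv2.RETR_EXTERNAL,cv2.CHAIN_APPROX_NONE)[0],key=cv2.contourArea)
    print(d['score'],d['uv'],reg.sum(),cv2.minAreaRect(c))
    for z in (.012,.03): # contour projected to plane
        W=np.array([onplane(p,q[0],z,s)[:2] for q in c]).astype(np.float32); print(z,cv2.minAreaRect(W*1000))
E
python3 b.py; python3 -c "
import cv2;t=cv2.imread('pics/w1.png');cv2.imwrite('pics/v3.png',cv2.resize(t,(800,600)))"
```

```text
[0.58866816 0.34681769 0.2397482 ] [[-0.0, -0.005, 1.0], [-0.0, 1.0, 0.005], [-1.0, -0.0, -0.0]] 0.7177096613279479
0.94 [166.5, 27.9] 2932 ((168.09100341796875, 24.014328002929688), (42.79580307006836, 78.03136444091797), 77.15229034423828)
0.012 ((401.9053039550781, 236.3870849609375), (61.04238510131836, 99.3884506225586), 8.310944557189941)
0.03 ((407.47552490234375, 241.70901489257812), (58.08917999267578, 94.58013153076172), 8.310935020446777)
0.87 [248.5, 181.3] 3065 ((248.78465270996094, 180.22308349609375), (40.55936050415039, 78.8860855102539), 7.125016689300537)
0.012 ((610.1835327148438, 340.8907470703125), (52.4310302734375, 105.45667266845703), 83.24628448486328)
0.03 ((605.6774291992188, 341.1568298339844), (49.894466400146484, 100.35472106933594), 83.24629974365234)
0.81 [281.4, 36.4] 3134 ((277.1081237792969, 35.351348876953125), (78.58271789550781, 43.401329040527344), 9.462321281433105)
0.012 ((421.9085388183594, 375.6385498046875), (97.7767562866211, 58.058067321777344), 81.7003173828125)
0.03 ((426.5109558105469, 374.2236022949219), (93.04637908935547, 55.249237060546875), 81.7003402709961)
```

View pics/v3.png

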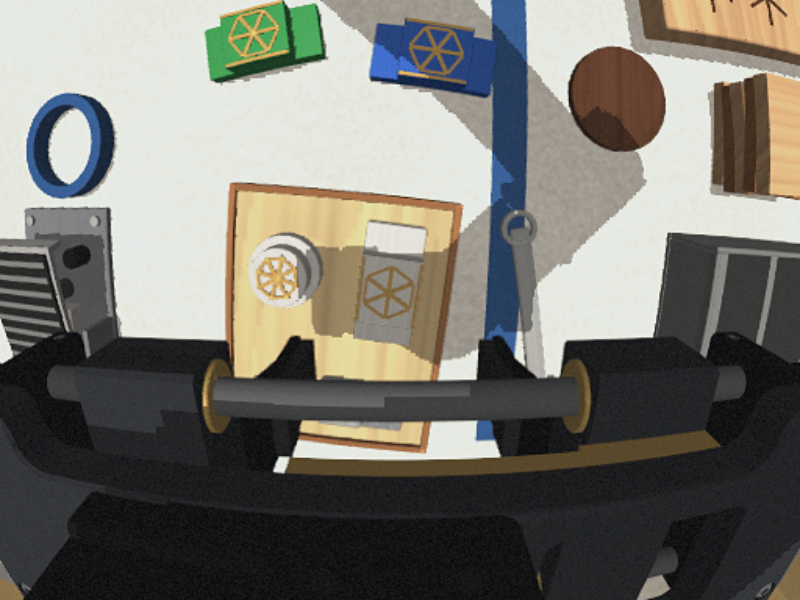

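Wrist view: the plain die is at ~(250,178) px, brush below it and round die on the left. I'll fit the known die shape to its silhouette.

```bash
cat >> h.py <<'E'
from scipy.optimize import minimize
def boxpts(x0,x1,y0,y1,z0,z1): return np.array([[x,y,z] for x in(x0,x1) for y in(y0,y1) for z in(z0,z1)])
DIE=[boxpts(-.048,.048,-.023,.023,0,.018),boxpts(-.026,.026,-.023,.023,0,.040)]
def place(P,x,y,z,a): c,s=np.cos(a),np.sin(a); return P@np.array([[c,-s,0],[s,c,0],[0,0,1]]).T+[x,y,z]
def mask(p,s,boxes,q,z,k=4):
    m=np.zeros((384*k,512*k),np.uint8)
    for b in boxes:
        h=cv2.convexHull(np.array([proj(p,X,s) for X in place(b,q[0],q[1],z,q[2])],np.float32))
        cv2.fillPoly(m,[np.int32(np.round((h+.5)*k-.5))],1)
    return m
def fitdie(p,s,reg,z,q0):
    k=4; R=cv2.resize(reg.astype(np.uint8),None,fx=k,fy=k,interpolation=cv2.INTER_NEAREST)
    def cost(v):
        m=mask(p,s,DIE,v*[.01,.01,.1],z,k); return 1-(m&R).sum()/(m|R).sum()
    best=min((minimize(cost,np.array([q0[0],q0[1],q0[2]+d])/[.01,.01,.1],method='Nelder-Mead',options=dict(initial_simplex=None,xatol=.005,fatol=1e-4)) for d in(-.1,0,.1)),key=lambda o:o.fun)
    return best.x*[.01,.01,.1],best.fun
E
cat > c.py <<'E'
from h import *
s=r.sense(); p=viewer.capture('wrist')
d=min(spotter.silhouettes('die',p),key=lambda d:np.hypot(d['uv'][0]-250,d['uv'][1]-180))
q,f=fitdie(p,s,d['region'],.012,[.605,.342,-.1]); print('fit',q,f, 'deg',np.degrees(q[2]))
im=cv2.resize(cv2.cvtColor(p['image'],cv2.COLOR_RGB2BGR),None,fx=4,fy=4)
for b in DIE:
    h=cv2.convexHull(np.array([proj(p,X,s) for X in place(b,q[0],q[1],.012,q[2])],np.float32))
    cv2.polylines(im,[np.int32((h+.5)*4-.5)],True,(0,0,255),1)
top=DIE[1][1::2]; h=cv2.convexHull(np.array([proj(p,X,s) for X in place(top,q[0],q[1],.012,q[2])],np.float32)); cv2.polylines(im,[np.int32((h+.5)*4-.5)],True,(0,255,0),1)
cv2.imwrite('pics/v4.png',im[500:960,740:1340])
for g in spotter.silhouettes('round_die',p)[:1]: print('round',onplane(p,g['uv'],.03,s),g['score'])
a=np.degrees(q[2]); plan([q[0],q[1],.10],a)
E
python3 c.py
```

```text
fit [ 0.60651584  0.34131643 -0.13023905] 0.03624658441665973 deg -7.462147970788243
round [0.59145716 0.25433824 0.03      ] 0.86
move t [ 0.1864 -0.0075  0.0237] a [ 0.0433  0.     -0.    ] dist mm 141.1
```

View pics/v4.png

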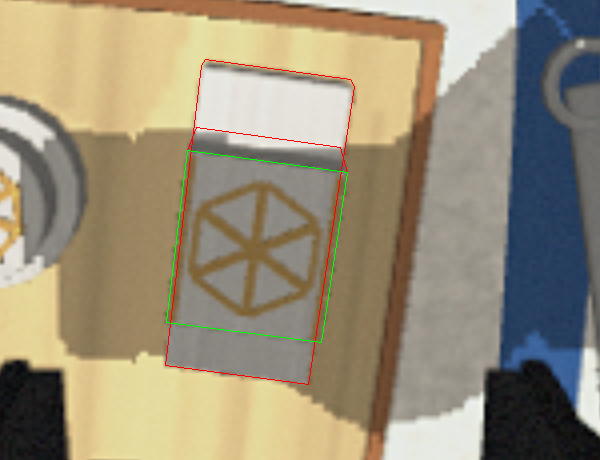

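The overlay fits well: die at (0.6065, 0.3413), yaw -7.5°. Descending.

>>> play_rows([
  {"fingers":-0.43,"tx":0.186,"ty":-0.0075,"tz":0.0237,"ax":0.043,"ay":0,"az":0},
  {"fingers":-0.43,"tx":0.186,"ty":-0.0075,"tz":0.0237,"ax":0.043,"ay":0,"az":0},
  {"fingers":-0.43,"tx":0.186,"ty":-0.0075,"tz":0.0237,"ax":0.043,"ay":0,"az":0},
  {"fingers":-0.43,"tx":0.186,"ty":-0.0075,"tz":0.0237,"ax":0.043,"ay":0,"az":0},
  {"fingers":-0.43,"tx":0.186,"ty":-0.0075,"tz":0.0237,"ax":0.043,"ay":0,"az":0},
])

```text
time_s: 3.82
tcp_pos: [0.6041, 0.3389, 0.094]
ee_rot: [[-0.009, 0.13, 0.991], [-0.007, 0.991, -0.13], [-1.0, -0.008, -0.008]]
wrist_force: [-0.4, 0.2, -0.1]
gripper_width: 0.716
```

```bash
python3 -c "
from h import *
plan([.6065,.3413,.046],-7.4)"
```

```text
move t [0.064  0.004  0.0033] a [-0.0005 -0.0026  0.0025] dist mm 48.1
```

>>> play_rows([
  {"fingers":-0.43,"tx":0.03,"ty":0.002,"tz":0.002,"ax":0,"ay":0,"az":0},
  {"fingers":-0.43,"tx":0.05,"ty":0.002,"tz":0.002,"ax":0,"ay":0,"az":0},
  {"fingers":-0.43,"tx":0.057,"ty":0.002,"tz":0.002,"ax":0,"ay":0,"az":0},
  {"fingers":-0.43,"tx":0.057,"ty":0.002,"tz":0.002,"ax":0,"ay":0,"az":0},
  {"fingers":-0.43,"tx":0.057,"ty":0.002,"tz":0.002,"ax":0,"ay":0,"az":0},
])

```text
time_s: 4.23
tcp_pos: [0.609, 0.3432, 0.0593]
ee_rot: [[0.002, 0.129, 0.992], [0.001, 0.992, -0.129], [-1.0, 0.001, 0.002]]
wrist_force: [0.5, 0.9, 0.3]
gripper_width: 0.714
```

```bash
python3 -c "
from h import *
plan([.6065,.3413,.046],-7.4)
s=r.sense();p=viewer.capture('wrist');save(p,'w2');cv2.imwrite('pics/v5.png',cv2.resize(cv2.imread('pics/w2.png')[100:340,130:390],None,fx=2,fy=2))"
```

```text
move t [ 0.0177 -0.003  -0.003 ] a [ 0.      0.0007 -0.0005] dist mm 13.7
```

View pics/v5.png

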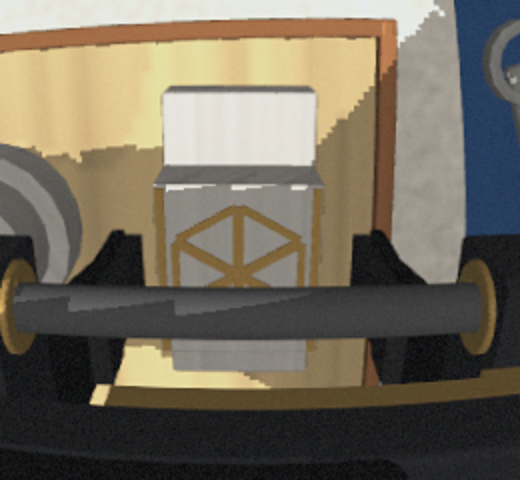

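Fingers straddle the die evenly and in line with it. Lowering the last 13 mm and gripping.

>>> play_rows([
  {"fingers":-0.43,"tx":0.0177,"ty":-0.003,"tz":-0.003,"ax":0,"ay":0,"az":0},
  {"fingers":-0.43,"tx":0.0177,"ty":-0.003,"tz":-0.003,"ax":0,"ay":0,"az":0},
  {"fingers":-0.43,"tx":0.0177,"ty":-0.003,"tz":-0.003,"ax":0,"ay":0,"az":0},
  {"fingers":-0.43,"tx":0.0177,"ty":-0.003,"tz":-0.003,"ax":0,"ay":0,"az":0},
])

```text
time_s: 4.62
tcp_pos: [0.6063, 0.3411, 0.0457]
ee_rot: [[0.002, 0.129, 0.992], [0.001, 0.992, -0.129], [-1.0, 0.001, 0.002]]
wrist_force: [0.4, 0.3, -0.4]
gripper_width: 0.718
```

>>> play_rows([
  {"fingers":1,"tx":0,"ty":0,"tz":0,"ax":0,"ay":0,"az":0},
  {"fingers":1,"tx":0,"ty":0,"tz":0,"ax":0,"ay":0,"az":0},
  {"fingers":1,"tx":0,"ty":0,"tz":0,"ax":0,"ay":0,"az":0},
  {"fingers":1,"tx":0,"ty":0,"tz":0,"ax":0,"ay":0,"az":0},
  {"fingers":1,"tx":0,"ty":0,"tz":0,"ax":0,"ay":0,"az":0},
])

```text
time_s: 5.03
tcp_pos: [0.6059, 0.3409, 0.0447]
ee_rot: [[0.001, 0.129, 0.992], [0.0, 0.992, -0.129], [-1.0, 0.001, 0.001]]
wrist_force: [-0.1, 0.3, 0.9]
gripper_width: 0.522
```

Gripped, but the fingertips would have only ~1.7 mm clearance over the bed. Regripping 3 mm higher.

>>> play_rows([
  {"fingers":-0.25,"tx":0,"ty":0,"tz":0,"ax":0,"ay":0,"az":0},
  {"fingers":-0.25,"tx":0,"ty":0,"tz":0,"ax":0,"ay":0,"az":0},
  {"fingers":-0.25,"tx":-0.0045,"ty":0,"tz":0,"ax":0,"ay":0,"az":0},
  {"fingers":-0.25,"tx":-0.0045,"ty":0,"tz":0,"ax":0,"ay":0,"az":0},
  {"fingers":-0.25,"tx":-0.0045,"ty":0,"tz":0,"ax":0,"ay":0,"az":0},
])

```text
time_s: 5.45
tcp_pos: [0.6058, 0.3407, 0.0479]
ee_rot: [[0.0, 0.129, 0.992], [0.0, 0.992, -0.129], [-1.0, 0.0, 0.0]]
wrist_force: [0.1, 0.0, 0.7]
gripper_width: 0.621
```

>>> play_rows([
  {"fingers":1,"tx":0,"ty":0,"tz":0,"ax":0,"ay":0,"az":0},
  {"fingers":1,"tx":0,"ty":0,"tz":0,"ax":0,"ay":0,"az":0},
  {"fingers":1,"tx":0,"ty":0,"tz":0,"ax":0,"ay":0,"az":0},
  {"fingers":1,"tx":0,"ty":0,"tz":0,"ax":0,"ay":0,"az":0},
  {"fingers":1,"tx":0,"ty":0,"tz":0,"ax":0,"ay":0,"az":0},
])

```text
time_s: 5.87
tcp_pos: [0.6056, 0.3406, 0.0476]
ee_rot: [[-0.0, 0.129, 0.992], [-0.0, 0.992, -0.129], [-1.0, -0.0, -0.0]]
wrist_force: [-0.4, 0.2, 0.3]
gripper_width: 0.529
```

>>> play_rows([
  {"fingers":1,"tx":-0.05,"ty":0,"tz":0,"ax":0,"ay":0,"az":0},
  {"fingers":1,"tx":-0.1,"ty":0,"tz":0,"ax":0,"ay":0,"az":0},
  {"fingers":1,"tx":-0.15,"ty":0,"tz":0,"ax":0,"ay":0,"az":0},
  {"fingers":1,"tx":-0.2,"ty":0,"tz":0,"ax":0,"ay":0,"az":0},
  {"fingers":1,"tx":-0.22,"ty":0,"tz":0,"ax":0,"ay":0,"az":0},
])

```text
time_s: 6.28
tcp_pos: [0.6072, 0.3414, 0.2186]
ee_rot: [[0.007, 0.129, 0.992], [0.004, 0.992, -0.129], [-1.0, 0.005, 0.006]]
wrist_force: [0.5, 0.5, -1.8]
gripper_width: 0.528
```

```bash
python3 -c "
from h import *
p=viewer.capture('top')
f=lambda u,v,z:np.round(onplane(p,[100+u/2.353,90+v/2.353],z)[:2],3)
for n,u,v,z in [('baseFL',498,275,.02),('baseBL',480,120,.02),('baseFR',601,266,.02),('pocket',545,211,.044),('pivot',586,232,.06),('handle',567,292,.08)]: print(n,f(u,v,z))
plan([.57,-.12,.25],0)
"
```

```text
baseFL [ 0.494 -0.198]
baseBL [ 0.739 -0.18 ]
baseFR [ 0.505 -0.354]
pocket [ 0.587 -0.269]
pivot [ 0.551 -0.324]
handle [ 0.46  -0.287]
move t [-0.0441 -0.6168  0.0296] a [-0.0411  0.0029 -0.0021] dist mm 464.3
```

>>> play_rows([
  {"fingers":1,"tx":-0.044,"ty":-0.617,"tz":0.03,"ax":-0.064,"ay":0,"az":0},
  {"fingers":1,"tx":-0.044,"ty":-0.617,"tz":0.03,"ax":-0.064,"ay":0,"az":0},
  {"fingers":1,"tx":-0.044,"ty":-0.617,"tz":0.03,"ax":-0.064,"ay":0,"az":0},
  {"fingers":1,"tx":-0.044,"ty":-0.617,"tz":0.03,"ax":-0.064,"ay":0,"az":0},
  {"fingers":1,"tx":-0.044,"ty":-0.617,"tz":0.03,"ax":-0.064,"ay":0,"az":0},
])

```text
time_s: 6.75
tcp_pos: [0.5869, 0.1314, 0.225]
ee_rot: [[-0.004, -0.071, 0.997], [-0.001, 0.997, 0.071], [-1.0, -0.001, -0.005]]
wrist_force: [1.3, -0.0, -3.2]
gripper_width: 0.53
```

```bash
python3 -c "
from h import *
plan([.57,-.12,.25],4)
"
```

```text
move t [-0.0328 -0.3328 -0.0466] a [ 0.0005 -0.0015  0.0003] dist mm 253.2
```

>>> play_rows([
  {"fingers":1,"tx":-0.03,"ty":-0.333,"tz":-0.045,"ax":0,"ay":0,"az":0},
  {"fingers":1,"tx":-0.03,"ty":-0.333,"tz":-0.045,"ax":0,"ay":0,"az":0},
  {"fingers":1,"tx":-0.03,"ty":-0.333,"tz":-0.045,"ax":0,"ay":0,"az":0},
  {"fingers":1,"tx":-0.03,"ty":-0.333,"tz":-0.045,"ax":0,"ay":0,"az":0},
  {"fingers":1,"tx":-0.03,"ty":-0.333,"tz":-0.045,"ax":0,"ay":0,"az":0},
])

```text
time_s: 7.17
tcp_pos: [0.5739, -0.0753, 0.2439]
ee_rot: [[-0.004, -0.071, 0.997], [0.001, 0.997, 0.071], [-1.0, 0.001, -0.004]]
wrist_force: [1.3, -0.2, -4.0]
gripper_width: 0.528
```

>>> play_rows([
  {"fingers":1,"tx":0,"ty":-0.04,"tz":0,"ax":0,"ay":0,"az":0},
  {"fingers":1,"tx":0,"ty":-0.04,"tz":0,"ax":0,"ay":0,"az":0},
  {"fingers":1,"tx":0,"ty":-0.04,"tz":0,"ax":0,"ay":0,"az":0},
  {"fingers":1,"tx":0,"ty":-0.04,"tz":0,"ax":0,"ay":0,"az":0},
])

```text
time_s: 7.5
tcp_pos: [0.5769, -0.1034, 0.2441]
ee_rot: [[-0.003, -0.07, 0.998], [0.001, 0.998, 0.07], [-1.0, 0.001, -0.003]]
wrist_force: [0.1, 0.0, -3.1]
gripper_width: 0.527
```

```bash
python3 -c "
from h import *
s=r.sense();p=viewer.capture('wrist');save(p,'w3');np.save('s3.npy',dict(s=s,p=p),allow_pickle=True)
print(s['tcp_pos'],s['wrist_force'])
for n,z in (('pocket',.038),('lever_handle',.083),('lever',.06),('pedal_toe',.082),('die',.2)):
  for d in spotter.find_in(n,p)[:2]: print(n,d['score'],d['uv'],onplane(p,d['uv'],z,s))
cv2.imwrite('pics/v6.png',cv2.resize(cv2.imread('pics/w3.png'),(800,600),interpolation=cv2.INTER_CUBIC))"
```

```text
[ 0.57690119 -0.10344867  0.24406737] [ 0.12215041  0.02227928 -3.08459516]
pocket 0.69 [133.1, 153.7] [ 0.56635424 -0.25556427  0.038     ]
lever_handle 0.72 [91.6, 99.2] [ 0.49802246 -0.29078939  0.083     ]
lever 0.86 [92.7, 97.3] [ 0.49515126 -0.30296436  0.06      ]
pedal_toe 0.61 [349.9, 193.1] [0.586807  0.0050927 0.082    ]
die 0.95 [252.1, 207.2] [ 0.5700372  -0.10479292  0.2       ]
die 0.92 [478.5, 77.7] [0.45650432 0.06253583 0.2       ]
```

View pics/v6.png

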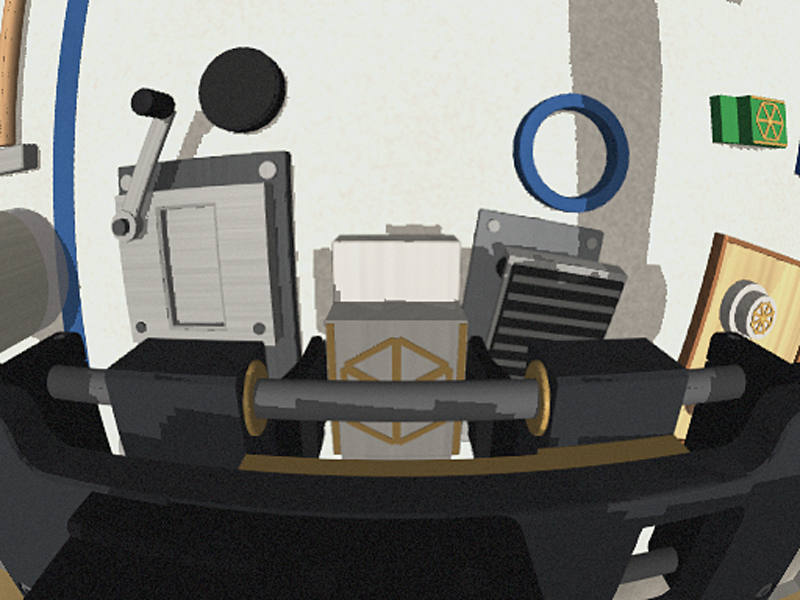

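Wrist view: the press is at left, pocket ~(122,170) px in the original, lever handle ~(97,66), pivot ~(79,145); die held straight. Enlarging the press for corner picking.

```bash
python3 -c "
import cv2
t=cv2.imread('pics/w3.png')[45:225,65:205]
cv2.imwrite('pics/v7.png',cv2.resize(t,None,fx=3.333333,fy=3.333333,interpolation=cv2.INTER_CUBIC))"
```

```text
(no output)
```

View pics/v7.png

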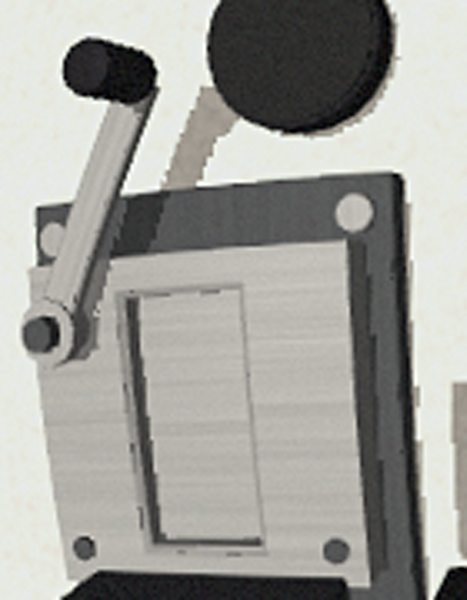

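```bash
cat > d.py <<'E'
from h import *
from scipy.optimize import least_squares
D=np.load('s3.npy',allow_pickle=True).item(); s,p=D['s'],D['p']
c=lambda u,v:np.array([u,v])/3.33333-.35+[65,45]
pk=[(116,292,-1,-1),(242,283,-1,1),(268,552,1,1),(150,549,1,-1)]
bd=[(28,268,-1,-1),(346,239,-1,1),(370,587,1,1),(68,578,1,-1)]
for b in (.038,.042,.044,.048):
    print(b,[np.round(onplane(p,c(*q[:2]),b,s)[:2]*1000,1).tolist() for q in pk+bd])
def res(v,full=False):
    x,y,a,b,ox=v; o=[]
    for q in pk: o.append(proj(p,place(np.array([[q[2]*.0525,q[3]*.0275,0]]),x,y,b,a)[0],s)-c(*q[:2]))
    for q in bd: o.append(proj(p,place(np.array([[q[2]*.065+ox,q[3]*.068,0]]),x,y,b,a)[0],s)-c(*q[:2]))
    return np.ravel(o)
o=least_squares(res,[.58,-.26,.07,.044,0],x_scale=[.01,.01,.1,.01,.01],loss='soft_l1'); print(o.x,np.degrees(o.x[2])); print(np.round(o.fun.reshape(-1,2),1).tolist())
x,y,a,b,_=o.x
for f in (1,0):  # handle: top of handle z
    print('handle top',onplane(p,c(88,68),.098,s),'pivot pred',place(np.array([[-.04,-.05,0]]),x,y,b,a), 'pivot seen',onplane(p,c(42,333),.066,s))
E
python3 d.py
```

```text
0.038 [[540.0, -304.7], [535.8, -250.0], [640.3, -240.9], [643.9, -294.0], [530.5, -347.6], [518.6, -209.5], [651.1, -198.9], [661.1, -336.8]]
0.042 [[539.6, -302.5], [535.4, -248.4], [638.8, -239.4], [642.3, -291.9], [530.2, -344.8], [518.5, -208.4], [649.5, -197.9], [659.4, -334.2]]
0.044 [[539.4, -301.4], [535.2, -247.6], [638.0, -238.6], [641.6, -290.9], [530.1, -343.5], [518.4, -207.8], [648.7, -197.4], [658.5, -332.9]]
0.048 [[539.0, -299.1], [534.9, -245.9], [636.5, -237.1], [640.0, -288.8], [529.8, -340.7], [518.3, -206.6], [647.0, -196.3], [656.7, -330.3]]
[ 5.89316476e-01 -2.71151016e-01  8.19716191e-02  4.16734106e-02
  3.02348098e-05] 4.696627814462428
[[-0.1, -0.3], [0.3, -0.6], [0.0, 0.4], [-1.3, 0.9], [0.5, -0.1], [-0.2, 0.4], [-0.1, -0.8], [0.5, 0.2]]
handle top [ 0.46099808 -0.28483241  0.098     ] pivot pred [[ 0.55354478 -0.32425832  0.04167341]] pivot seen [ 0.55271476 -0.32242751  0.066     ]
handle top [ 0.46099808 -0.28483241  0.098     ] pivot pred [[ 0.55354478 -0.32425832  0.04167341]] pivot seen [ 0.55271476 -0.32242751  0.066     ]
```

Fit residuals are below 1 px: pocket (0.5893, -0.2712), yaw 4.7°, floor z≈0.030; lever open ~1.09 rad. Moving over the pocket.

```bash
python3 -c "
from h import *
plan([.5885,-.2713,.20],4.7)"
```

```text
move t [ 0.0611 -0.2256 -0.0023] a [-0.0029 -0.0001 -0.0001] dist mm 175.3
```

>>> play_rows([
  {"fingers":1,"tx":0.01,"ty":-0.05,"tz":0,"ax":-0.003,"ay":0,"az":0},
  {"fingers":1,"tx":0.03,"ty":-0.1,"tz":-0.001,"ax":-0.003,"ay":0,"az":0},
  {"fingers":1,"tx":0.05,"ty":-0.15,"tz":-0.002,"ax":-0.003,"ay":0,"az":0},
  {"fingers":1,"tx":0.061,"ty":-0.2,"tz":-0.002,"ax":-0.003,"ay":0,"az":0},
  {"fingers":1,"tx":0.061,"ty":-0.2256,"tz":-0.002,"ax":-0.003,"ay":0,"az":0},
])

```text
time_s: 8.22
tcp_pos: [0.5873, -0.2748, 0.1973]
ee_rot: [[-0.005, -0.079, 0.997], [0.001, 0.997, 0.079], [-1.0, 0.001, -0.005]]
wrist_force: [-0.1, 0.9, -2.9]
gripper_width: 0.524
```

>>> play_rows([
  {"fingers":1,"tx":0.03,"ty":0,"tz":0,"ax":0,"ay":0,"az":0},
  {"fingers":1,"tx":0.06,"ty":0,"tz":0,"ax":0,"ay":0,"az":0},
  {"fingers":1,"tx":0.1,"ty":0,"tz":0,"ax":0,"ay":0,"az":0},
  {"fingers":1,"tx":0.12,"ty":0,"tz":0,"ax":0,"ay":0,"az":0},
  {"fingers":1,"tx":0.12,"ty":0,"tz":0,"ax":0,"ay":0,"az":0},
])

```text
time_s: 8.63
tcp_pos: [0.5857, -0.271, 0.1054]
ee_rot: [[-0.009, -0.08, 0.997], [0.003, 0.997, 0.08], [-1.0, 0.004, -0.009]]
wrist_force: [-1.3, 0.8, -4.0]
gripper_width: 0.525
```

>>> play_rows([
  {"fingers":1,"tx":0,"ty":0,"tz":0,"ax":0,"ay":0,"az":0},
  {"fingers":1,"tx":0,"ty":0,"tz":0,"ax":0,"ay":0,"az":0},
  {"fingers":1,"tx":0,"ty":0,"tz":0,"ax":0,"ay":0,"az":0},
])

```text
time_s: 8.88
tcp_pos: [0.5899, -0.2725, 0.1124]
ee_rot: [[0.004, -0.082, 0.997], [-0.001, 0.997, 0.082], [-1.0, -0.002, 0.004]]
wrist_force: [-0.3, 0.6, -3.2]
gripper_width: 0.522
```

```bash
python3 -c "
from h import *
s=r.sense();p=viewer.capture('wrist');save(p,'w4');np.save('s4.npy',dict(s=s,p=p),allow_pickle=True)
plan([.5885,-.2713,.08],4.7); print(s['tcp_pos'],s['wrist_force'])
im=cv2.imread('pics/w4.png')
q=[.5893,-.2712,.08197]
for P in ([(-.0525,-.0275),(-.0525,.0275),(.0525,.0275),(.0525,-.0275)],[(-.065,-.068),(-.065,.068),(.065,.068),(.065,-.068)]):
  h=np.array([proj(p,X,s) for X in place(np.array([[a,b,0] for a,b in P]),q[0],q[1],.0417,q[2])],np.float32)
  k=cv2.resize(im,None,fx=4,fy=4,interpolation=cv2.INTER_CUBIC) if len(im)<400 else k
  cv2.polylines(k,[np.int32((h+.5)*4-.5)],True,(0,0,255),1); im=k
# expected die in hand
R=np.array(s['ee_rot']); 
x=s['tcp_pos']+R[:,2]*.0008-np.array([0,0,.0356]);a=np.arctan2(R[1,2],R[0,2])
for b in DIE:
  h=cv2.convexHull(np.array([proj(p,X,s) for X in place(b,x[0],x[1],x[2],a)],np.float32)); cv2.polylines(k,[np.int32((h+.5)*4-.5)],True,(0,255,0),1)
cv2.imwrite('pics/v8.png',k[300:900,620:1400])"
```

```text
move t [ 0.0431  0.0017 -0.0016] a [-0.0002  0.0011  0.0004] dist mm 32.4
[ 0.58991846 -0.27252155  0.11242603] [-0.3136407   0.59080922 -3.16081541]
```

View pics/v8.png

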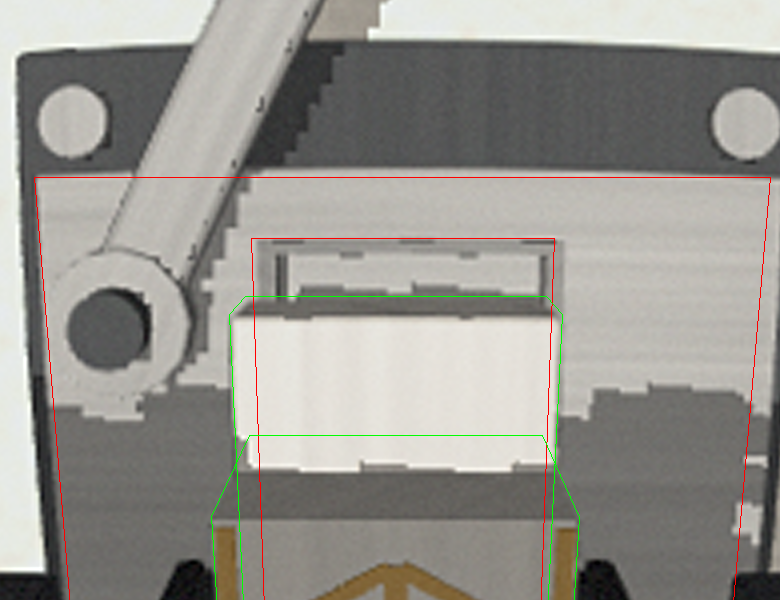

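The near view shows the die square to the pocket, needing about +2.3 mm along tool y. Correcting and lowering to just above the bed.

>>> play_rows([
  {"fingers":1,"tx":0.015,"ty":0.003,"tz":-0.002,"ax":0,"ay":0,"az":0},
  {"fingers":1,"tx":0.03,"ty":0.003,"tz":-0.002,"ax":0,"ay":0,"az":0},
  {"fingers":1,"tx":0.038,"ty":0.003,"tz":-0.002,"ax":0,"ay":0,"az":0},
  {"fingers":1,"tx":0.038,"ty":0.003,"tz":-0.002,"ax":0,"ay":0,"az":0},
  {"fingers":1,"tx":0.038,"ty":0.003,"tz":-0.002,"ax":0,"ay":0,"az":0},
])

```text
time_s: 9.35
tcp_pos: [0.5867, -0.2703, 0.0814]
ee_rot: [[-0.001, -0.081, 0.997], [-0.0, 0.997, 0.081], [-1.0, -0.0, -0.001]]
wrist_force: [0.2, -0.7, -2.5]
gripper_width: 0.524
```

>>> play_rows([
  {"fingers":1,"tx":0,"ty":0,"tz":0,"ax":0,"ay":0,"az":0},
  {"fingers":1,"tx":0,"ty":0,"tz":0,"ax":0,"ay":0,"az":0},
  {"fingers":1,"tx":0,"ty":0,"tz":0,"ax":0,"ay":0,"az":0},
  {"fingers":1,"tx":0,"ty":0,"tz":0,"ax":0,"ay":0,"az":0},
])

```text
time_s: 9.68
tcp_pos: [0.587, -0.2704, 0.0822]
ee_rot: [[0.001, -0.081, 0.997], [-0.0, 0.997, 0.081], [-1.0, -0.0, 0.001]]
wrist_force: [-0.5, 0.4, -2.9]
gripper_width: 0.528
```

```bash
python3 -c "
from h import *
s=r.sense();p=viewer.capture('wrist');save(p,'w5')
plan([.5885,-.2713,.066],4.7); print(s['tcp_pos'],s['wrist_force'])
k=cv2.resize(cv2.imread('pics/w5.png'),None,fx=4,fy=4,interpolation=cv2.INTER_CUBIC)
cv2.imwrite('pics/v9.png',k[380:960,620:1400])"
```

```text
move t [ 0.0214 -0.0014  0.002 ] a [-0.0004  0.0002  0.0001] dist mm 16.2
[ 0.58700494 -0.27037331  0.08218652] [-0.47817025  0.44023727 -2.91270604]
```

View pics/v9.png

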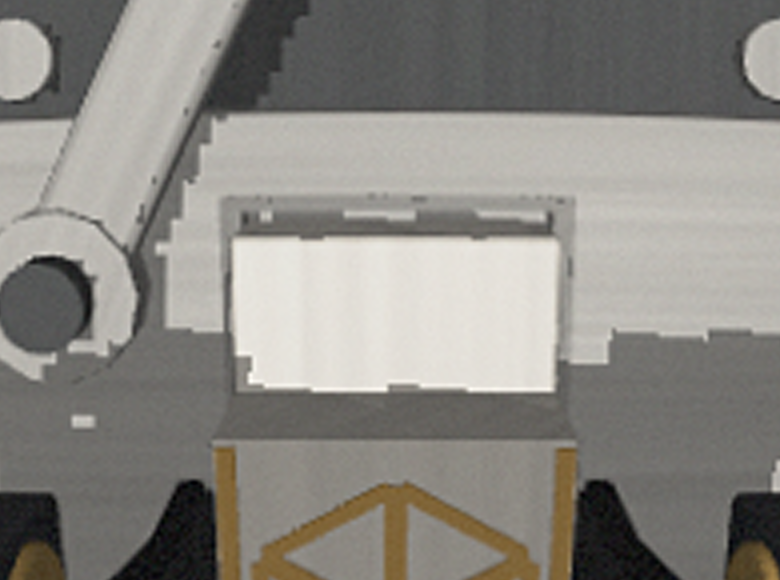

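Die is above the pocket: centred in y within ~0.5 mm and ~1.5 mm short in x. Correcting and lowering gently.

>>> play_rows([
  {"fingers":1,"tx":0,"ty":0.0007,"tz":0.002,"ax":0,"ay":0,"az":0},
  {"fingers":1,"tx":0,"ty":0.0007,"tz":0.002,"ax":0,"ay":0,"az":0},
  {"fingers":1,"tx":0.004,"ty":0.0007,"tz":0.002,"ax":0,"ay":0,"az":0},
  {"fingers":1,"tx":0.008,"ty":0.0007,"tz":0.002,"ax":0,"ay":0,"az":0},
  {"fingers":1,"tx":0.011,"ty":0.0007,"tz":0.002,"ax":0,"ay":0,"az":0},
])

```text
time_s: 10.15
tcp_pos: [0.5879, -0.2695, 0.0729]
ee_rot: [[-0.001, -0.081, 0.997], [0.0, 0.997, 0.081], [-1.0, 0.0, -0.001]]
wrist_force: [0.3, 0.4, -3.0]
gripper_width: 0.53
```

>>> play_rows([
  {"fingers":1,"tx":0.002,"ty":0,"tz":0,"ax":0,"ay":0,"az":0},
  {"fingers":1,"tx":0.004,"ty":0,"tz":0,"ax":0,"ay":0,"az":0},
  {"fingers":1,"tx":0.005,"ty":0,"tz":0,"ax":0,"ay":0,"az":0},
  {"fingers":1,"tx":0.005,"ty":0,"tz":0,"ax":0,"ay":0,"az":0},
])

```text
time_s: 10.48
tcp_pos: [0.5881, -0.2696, 0.0694]
ee_rot: [[-0.0, -0.081, 0.997], [0.0, 0.997, 0.081], [-1.0, 0.0, -0.0]]
wrist_force: [0.7, 0.0, -2.9]
gripper_width: 0.523
```

>>> play_rows([
  {"fingers":1,"tx":0.001,"ty":0,"tz":0,"ax":0,"ay":0,"az":0},
  {"fingers":1,"tx":0.002,"ty":0,"tz":0,"ax":0,"ay":0,"az":0},
  {"fingers":1,"tx":0.003,"ty":0,"tz":0,"ax":0,"ay":0,"az":0},
  {"fingers":1,"tx":0.004,"ty":0,"tz":0,"ax":0,"ay":0,"az":0},
  {"fingers":1,"tx":0.004,"ty":0,"tz":0,"ax":0,"ay":0,"az":0},
])

```text
time_s: 10.9
tcp_pos: [0.5883, -0.2697, 0.0676]
ee_rot: [[0.0, -0.081, 0.997], [-0.0, 0.997, 0.081], [-1.0, -0.0, 0.0]]
wrist_force: [-1.5, 0.4, 2.0]
gripper_width: 0.523
```

>>> play_rows([
  {"fingers":1,"tx":0.0007,"ty":0,"tz":0,"ax":0,"ay":0,"az":0},
  {"fingers":1,"tx":0.0014,"ty":0,"tz":0,"ax":0,"ay":0,"az":0},
  {"fingers":1,"tx":0.002,"ty":0,"tz":0,"ax":0,"ay":0,"az":0},
  {"fingers":1,"tx":0.002,"ty":0,"tz":0,"ax":0,"ay":0,"az":0},
])

```text
time_s: 11.23
tcp_pos: [0.5883, -0.2696, 0.0675]
ee_rot: [[0.001, -0.081, 0.997], [-0.001, 0.997, 0.081], [-1.0, -0.001, 0.001]]
wrist_force: [-4.0, 2.6, 8.5]
gripper_width: 0.525
```

Solid contact at 0.0675 with little side force, so the die is on the floor. Releasing and rising.

>>> play_rows([
  {"fingers":-0.3,"tx":-0.001,"ty":0,"tz":0,"ax":0,"ay":0,"az":0},
  {"fingers":-0.3,"tx":-0.001,"ty":0,"tz":0,"ax":0,"ay":0,"az":0},
  {"fingers":-0.3,"tx":-0.001,"ty":0,"tz":0,"ax":0,"ay":0,"az":0},
  {"fingers":-0.3,"tx":-0.001,"ty":0,"tz":0,"ax":0,"ay":0,"az":0},
])

```text
time_s: 11.57
tcp_pos: [0.5884, -0.2698, 0.0659]
ee_rot: [[0.0, -0.081, 0.997], [-0.0, 0.997, 0.081], [-1.0, -0.0, 0.0]]
wrist_force: [0.3, -0.3, 0.2]
gripper_width: 0.641
```

>>> play_rows([
  {"fingers":-0.3,"tx":-0.03,"ty":0,"tz":0,"ax":0,"ay":0,"az":0},
  {"fingers":-0.3,"tx":-0.08,"ty":0,"tz":0,"ax":0,"ay":0,"az":0},
  {"fingers":-0.3,"tx":-0.13,"ty":0,"tz":0,"ax":0,"ay":0,"az":0},
  {"fingers":1,"tx":-0.13,"ty":0,"tz":0,"ax":0,"ay":0,"az":0},
  {"fingers":1,"tx":-0.13,"ty":0,"tz":0,"ax":0,"ay":0,"az":0},
])

```text
time_s: 11.98
tcp_pos: [0.5899, -0.2701, 0.1665]
ee_rot: [[0.007, -0.081, 0.997], [-0.002, 0.997, 0.081], [-1.0, -0.002, 0.006]]
wrist_force: [-0.6, 0.2, -1.3]
gripper_width: 0.57
```

```bash
cat > e.py <<'E'
from h import *
import sys
s=r.sense();p=viewer.capture('wrist');save(p,sys.argv[1]);print(s['tcp_pos'],s['wrist_force'],s['gripper_width'])
d=spotter.silhouettes('die',p)
for g in d[:2]: print('die',g['score'],g['uv'],onplane(p,g['uv'],.06,s))
for n,z in (('lever_handle',.083),('lever',.06)):
  for g in spotter.find_in(n,p)[:2]: print(n,g['score'],g['uv'],onplane(p,g['uv'],z,s))
k=cv2.resize(cv2.imread(f'pics/{sys.argv[1]}.png'),None,fx=2.5,fy=2.5,interpolation=cv2.INTER_CUBIC)
cv2.imwrite('pics/v10.png',k[50:650,250:1050])
q=[.5893,-.2700,.0817]
for zz in (.032,): # model overlay error from die silhouette
    g=min(d,key=lambda g:abs(g['uv'][0]-253)); f=fitdie(p,s,g['region'],zz,q); print('fit die',f)
E
python3 e.py w6
```

```text
[ 0.58986343 -0.27008827  0.16653836] [-0.56489643  0.212062   -1.26224301] 0.5703856544771952
die 0.91 [253.8, 184.2] [ 0.58408281 -0.27044851  0.06      ]
die 0.51 [51.5, 67.5] [ 0.48169945 -0.47717539  0.06      ]
lever_handle 0.76 [219.4, 88.1] [ 0.50509151 -0.30292391  0.083     ]
lever 0.69 [222.8, 88.7] [ 0.50418077 -0.302791    0.06      ]
fit die (array([ 0.58951957, -0.26942635,  0.08093417]), np.float64(0.014735864443638946))
```

View pics/v10.png

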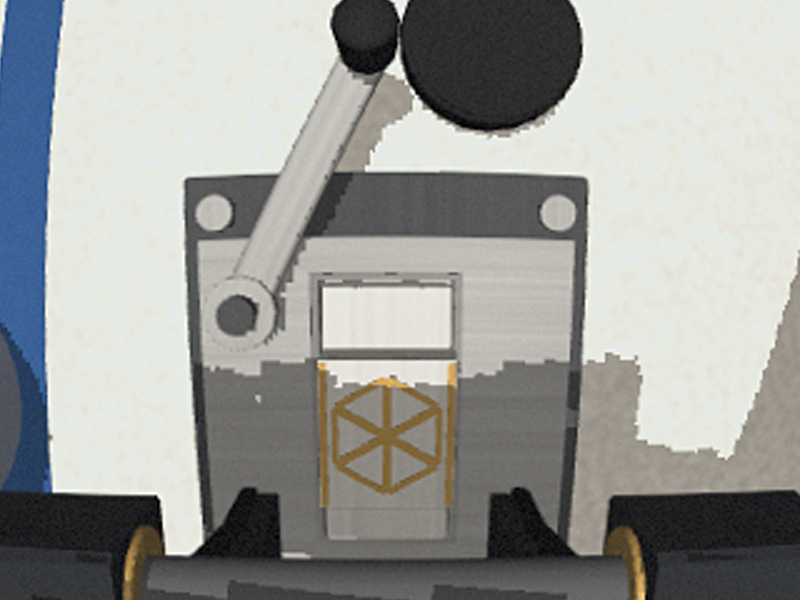

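The die is seated and square in the pocket (fit: 0.5895, -0.2694, yaw 4.64°). Next, the lever handle.

```bash
cat > f.py <<'E'
from h import *
s=r.sense(); p=viewer.capture('wrist')
print('handle top',onplane(p,[246,30],.098,s),'pivot top',onplane(p,[(250+237)/2.5,(50+315)/2.5],.066,s))
piv=place(np.array([[-.04,-.05,0]]),.5895,-.2695,.085,np.radians(4.65))[0]; print('pivot',piv)
h=onplane(p,[246,30],.098,s); th=np.degrees(np.arctan2(*(h-piv)[1::-1])); print('lever deg',th-94.65, np.linalg.norm((h-piv)[:2]))
t=np.radians(th); H=piv+.1*np.array([np.cos(t),np.sin(t),0]); print('H',H); plan([H[0],H[1],.15],th-180)
E
python3 f.py
```

```text
handle top [ 0.45991198 -0.28476735  0.098     ] pivot top [ 0.54935184 -0.32067743  0.066     ]
pivot [ 0.5536851  -0.32257818  0.085     ]
lever deg 63.38991904102778 0.10110913002723683
H [ 0.46094063 -0.28518212  0.085     ]
move t [ 0.0162 -0.0073 -0.1698] a [ 1.476e-01 -1.000e-03 -1.000e-04] dist mm 128.0
```

>>> play_rows([
  {"fingers":-0.38,"tx":0.0,"ty":-0.007,"tz":-0.17,"ax":0.148,"ay":0,"az":0},
  {"fingers":-0.38,"tx":0.0,"ty":-0.007,"tz":-0.17,"ax":0.148,"ay":0,"az":0},
  {"fingers":-0.38,"tx":0.016,"ty":-0.007,"tz":-0.17,"ax":0.148,"ay":0,"az":0},
  {"fingers":-0.38,"tx":0.016,"ty":-0.007,"tz":-0.17,"ax":0.148,"ay":0,"az":0},
  {"fingers":-0.38,"tx":0.016,"ty":-0.007,"tz":-0.17,"ax":0.148,"ay":0,"az":0},
])

```text
time_s: 12.65
tcp_pos: [0.4579, -0.285, 0.15]
ee_rot: [[-0.004, 0.378, 0.926], [0.001, 0.926, -0.378], [-1.0, -0.0, -0.005]]
wrist_force: [1.5, -0.3, 0.5]
gripper_width: 0.638
```

>>> play_rows([
  {"fingers":-0.38,"tx":0,"ty":0,"tz":0,"ax":0,"ay":0,"az":0},
  {"fingers":-0.38,"tx":0,"ty":0,"tz":0,"ax":0,"ay":0,"az":0},
  {"fingers":-0.38,"tx":0,"ty":0,"tz":0,"ax":0,"ay":0,"az":0},
])

```text
time_s: 12.9
tcp_pos: [0.4631, -0.2852, 0.1515]
ee_rot: [[0.001, 0.373, 0.928], [-0.0, 0.928, -0.373], [-1.0, -0.0, 0.001]]
wrist_force: [-0.1, 0.8, -0.2]
gripper_width: 0.685
```

```bash
python3 -c "
from h import *
s=r.sense();p=viewer.capture('wrist');save(p,'w7');print(s['tcp_pos'],s['gripper_width'])
plan([.461,-.285,.085],-22)
for g in spotter.silhouettes('lever_handle',p)[:2]: print(g['score'],g['uv'])
print('pred handle top/mid/bottom',[proj(p,[.461,-.285,z],s).round(1) for z in (.098,.083,.06)])
k=cv2.resize(cv2.imread('pics/w7.png'),None,fx=2.5,fy=2.5,interpolation=cv2.INTER_CUBIC)
cv2.imwrite('pics/v11.png',k[150:750,250:1050])"
```

```text
[ 0.46307903 -0.28519527  0.15150695] 0.6845171098956785
move t [ 0.0886 -0.0008 -0.0025] a [0.0005 0.0002 0.    ] dist mm 66.5
0.61 [250.3, 221.4]
pred handle top/mid/bottom [array([252.6, 209.1]), array([252.6, 202.5]), array([252.7, 193.8])]
```

View pics/v11.png

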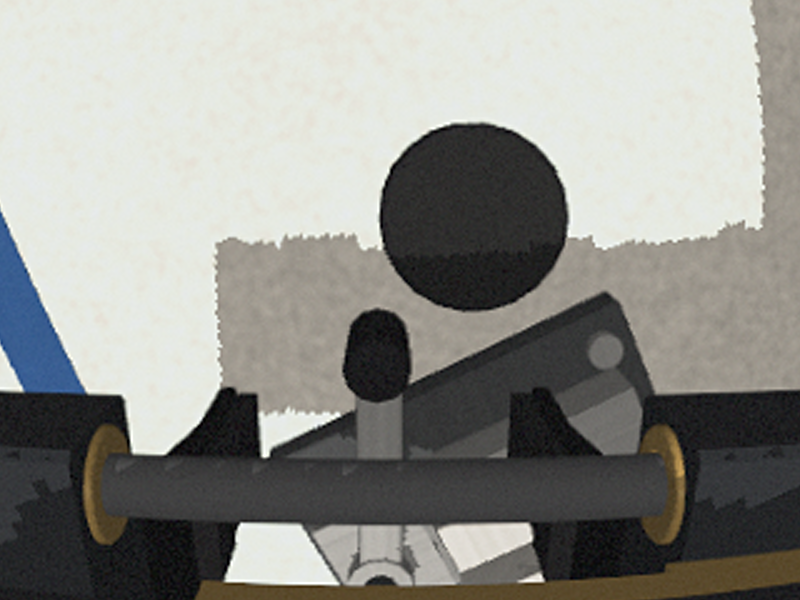

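Handle ~(251,210) px, between the open fingers and within 1–2 px of prediction. Descending around it and closing to a loose cage.

>>> play_rows([
  {"fingers":-0.38,"tx":0.03,"ty":-0.002,"tz":-0.002,"ax":0,"ay":0,"az":0},
  {"fingers":-0.38,"tx":0.06,"ty":-0.002,"tz":-0.002,"ax":0,"ay":0,"az":0},
  {"fingers":-0.38,"tx":0.08,"ty":-0.002,"tz":-0.002,"ax":0,"ay":0,"az":0},
  {"fingers":-0.38,"tx":0.087,"ty":-0.002,"tz":-0.002,"ax":0,"ay":0,"az":0},
  {"fingers":-0.38,"tx":0.087,"ty":-0.002,"tz":-0.002,"ax":0,"ay":0,"az":0},
])

```text
time_s: 13.42
tcp_pos: [0.4593, -0.2857, 0.0848]
ee_rot: [[-0.003, 0.374, 0.927], [0.001, 0.927, -0.374], [-1.0, -0.0, -0.003]]
wrist_force: [-0.6, 0.8, 0.4]
gripper_width: 0.69
```

>>> play_rows([
  {"fingers":0.4,"tx":0,"ty":0,"tz":0,"ax":0,"ay":0,"az":0},
  {"fingers":0.4,"tx":0,"ty":0,"tz":0,"ax":0,"ay":0,"az":0},
  {"fingers":0.4,"tx":0,"ty":0,"tz":0,"ax":0,"ay":0,"az":0},
  {"fingers":0.4,"tx":0,"ty":0,"tz":0,"ax":0,"ay":0,"az":0},
  {"fingers":0.4,"tx":0,"ty":0,"tz":0,"ax":0,"ay":0,"az":0},
])

```text
time_s: 13.83
tcp_pos: [0.4599, -0.2861, 0.087]
ee_rot: [[0.001, 0.375, 0.927], [-0.0, 0.927, -0.375], [-1.0, 0.0, 0.001]]
wrist_force: [0.7, -0.1, 0.0]
gripper_width: 0.394
```

```bash
cat > g.py <<'E'
from h import *
import sys
piv=np.array([.5537,-.3226])
s=r.sense(); R=np.array(s['ee_rot']); P=s['tcp_pos']; yaw=np.degrees(np.arctan2(R[1,2],R[0,2]))
th=np.degrees(np.arctan2(*(P[:2]-piv)[::-1])); print(P,'yaw',yaw,'lever est',th-94.65,'rad',np.linalg.norm(P[:2]-piv),s['wrist_force'],s['gripper_width'])
for l in map(float,sys.argv[1:]):
    t=np.radians(l+94.65); plan([piv[0]+.1*np.cos(t),piv[1]+.1*np.sin(t),.085],l+94.65-180)
E
python3 g.py 57 50 44 38 32
```

```text
[ 0.45994786 -0.2860872   0.08696954] yaw -22.01045074361837 lever est 64.07102826823026 rad 0.10061136836766717 [ 0.70798677 -0.07795672  0.04336381] 0.3941382004134524
move t [0.0026 0.0164 0.0016] a [ 0.0352  0.0005 -0.0001] dist mm 12.5
move t [0.0026 0.0325 0.0044] a [ 0.0741  0.0005 -0.0001] dist mm 24.7
move t [0.0026 0.0459 0.0083] a [ 1.074e-01  5.000e-04 -1.000e-04] dist mm 35.0
move t [0.0027 0.0588 0.0136] a [ 1.408e-01  4.000e-04 -1.000e-04] dist mm 45.3
move t [0.0027 0.0711 0.0203] a [ 0.1741  0.0004 -0.0002] dist mm 55.5
```

>>> play_rows([
  {"fingers":0.4,"tx":0.001,"ty":0.016,"tz":0.0016,"ax":0.035,"ay":0,"az":0},
  {"fingers":0.4,"tx":0.001,"ty":0.0325,"tz":0.0044,"ax":0.074,"ay":0,"az":0},
  {"fingers":0.4,"tx":0.001,"ty":0.046,"tz":0.0083,"ax":0.107,"ay":0,"az":0},
  {"fingers":0.4,"tx":0.001,"ty":0.059,"tz":0.0136,"ax":0.141,"ay":0,"az":0},
  {"fingers":0.4,"tx":0.001,"ty":0.071,"tz":0.02,"ax":0.174,"ay":0,"az":0},
])

```text
time_s: 14.25
tcp_pos: [0.4932, -0.2423, 0.086]
ee_rot: [[-0.001, 0.805, 0.593], [-0.001, 0.593, -0.805], [-1.0, -0.001, 0.0]]
wrist_force: [-1.0, -3.1, 0.4]
gripper_width: 0.303
```

```bash
python3 g.py 26 20 14 8 3
```

```text
[ 0.49323632 -0.24225483  0.08602523] yaw -53.61933141168124 lever est 32.31325224558482 rad 0.10055448011768152 [-1.01363112 -3.09563012  0.43049   ] 0.3033071174369194
move t [0.0014 0.0147 0.0014] a [0.0318 0.0001 0.0003] dist mm 11.1
move t [0.0013 0.0285 0.0035] a [0.0652 0.0001 0.0003] dist mm 21.5
move t [0.0013 0.042  0.0071] a [0.0985 0.0001 0.0003] dist mm 31.9
move t [0.0013 0.055  0.012 ] a [1.318e-01 1.000e-04 3.000e-04] dist mm 42.2
move t [0.0013 0.0655 0.0171] a [1.596e-01 1.000e-04 3.000e-04] dist mm 50.8
```

>>> play_rows([
  {"fingers":0.4,"tx":0.001,"ty":0.0147,"tz":0.0014,"ax":0.032,"ay":0,"az":0},
  {"fingers":0.4,"tx":0.001,"ty":0.0285,"tz":0.0035,"ax":0.065,"ay":0,"az":0},
  {"fingers":0.4,"tx":0.001,"ty":0.042,"tz":0.007,"ax":0.098,"ay":0,"az":0},
  {"fingers":0.4,"tx":0.001,"ty":0.055,"tz":0.012,"ax":0.132,"ay":0,"az":0},
  {"fingers":0.4,"tx":0.001,"ty":0.0655,"tz":0.017,"ax":0.16,"ay":0,"az":0},
])

```text
time_s: 14.67
tcp_pos: [0.54, -0.2231, 0.085]
ee_rot: [[-0.002, 0.991, 0.132], [-0.0, 0.132, -0.991], [-1.0, -0.002, -0.0]]
wrist_force: [-3.5, -2.0, -0.6]
gripper_width: 0.299
```

```bash
python3 g.py 0 -1.5 -3 -4
```

```text
[ 0.53998127 -0.22310694  0.08498536] yaw -82.40676155060797 lever est 3.200795394580666 rad 0.10043442092486198 [-3.45323645 -1.98666375 -0.63505173] 0.2991057748701177
move t [-0.      0.0074  0.0008] a [ 0.0164 -0.      0.0007] dist mm 5.6
move t [-0.      0.0109  0.001 ] a [ 0.0247 -0.      0.0007] dist mm 8.2
move t [-0.0001  0.0144  0.0013] a [0.033  0.     0.0007] dist mm 10.8
move t [-0.0001  0.0167  0.0016] a [0.0386 0.     0.0007] dist mm 12.6
```

>>> play_rows([
  {"fingers":0.4,"tx":0,"ty":0.0037,"tz":0.0004,"ax":0.008,"ay":0,"az":0},
  {"fingers":0.4,"tx":0,"ty":0.0074,"tz":0.0008,"ax":0.0164,"ay":0,"az":0},
  {"fingers":0.4,"tx":0,"ty":0.0095,"tz":0.001,"ax":0.0164,"ay":0,"az":0},
  {"fingers":0.4,"tx":0,"ty":0.0109,"tz":0.001,"ax":0.0164,"ay":0,"az":0},
  {"fingers":0.4,"tx":0,"ty":0.0109,"tz":0.001,"ax":0.0164,"ay":0,"az":0},
])

```text
time_s: 15.08
tcp_pos: [0.548, -0.2225, 0.0846]
ee_rot: [[-0.001, 0.996, 0.086], [0.001, 0.086, -0.996], [-1.0, -0.001, -0.001]]
wrist_force: [-2.2, 1.3, 0.5]
gripper_width: 0.297
```

>>> play_rows([
  {"fingers":0.4,"tx":0,"ty":0.001,"tz":0,"ax":0,"ay":0,"az":0},
  {"fingers":0.4,"tx":0,"ty":0.002,"tz":0,"ax":0,"ay":0,"az":0},
  {"fingers":0.4,"tx":0,"ty":0.002,"tz":0,"ax":0,"ay":0,"az":0},
  {"fingers":0.4,"tx":0,"ty":0.002,"tz":0,"ax":0,"ay":0,"az":0},
])

```text
time_s: 15.42
tcp_pos: [0.5484, -0.2225, 0.0845]
ee_rot: [[-0.004, 0.996, 0.085], [0.001, 0.085, -0.996], [-1.0, -0.004, -0.001]]
wrist_force: [-5.1, 1.8, 2.6]
gripper_width: 0.3
```

Lever at its stop: force rising with no motion, handle where the shut pose predicts. Opening and rising.

>>> play_rows([
  {"fingers":0,"tx":0,"ty":-0.003,"tz":0,"ax":0,"ay":0,"az":0},
  {"fingers":0,"tx":0,"ty":-0.004,"tz":0,"ax":0,"ay":0,"az":0},
  {"fingers":0,"tx":0,"ty":-0.004,"tz":0,"ax":0,"ay":0,"az":0},
  {"fingers":0,"tx":-0.03,"ty":-0.004,"tz":0,"ax":0,"ay":0,"az":0},
  {"fingers":0,"tx":-0.08,"ty":-0.004,"tz":0,"ax":0,"ay":0,"az":0},
])

```text
time_s: 15.83
tcp_pos: [0.5452, -0.2224, 0.1414]
ee_rot: [[-0.008, 0.996, 0.085], [0.002, 0.085, -0.996], [-1.0, -0.008, -0.002]]
wrist_force: [-0.3, -0.2, 0.3]
gripper_width: 0.489
```

>>> play_rows([
  {"fingers":0,"tx":-0.05,"ty":0,"tz":0,"ax":0,"ay":0,"az":0},
  {"fingers":0,"tx":-0.1,"ty":-0.04,"tz":0,"ax":0,"ay":0,"az":0},
  {"fingers":1,"tx":-0.13,"ty":-0.08,"tz":0,"ax":0,"ay":0,"az":0},
  {"fingers":1,"tx":-0.13,"ty":-0.1,"tz":0,"ax":0,"ay":0,"az":0},
  {"fingers":1,"tx":-0.13,"ty":-0.1,"tz":0,"ax":0,"ay":0,"az":0},
])

```text
time_s: 16.25
tcp_pos: [0.4711, -0.2297, 0.2454]
ee_rot: [[0.006, 0.996, 0.085], [-0.001, 0.085, -0.996], [-1.0, 0.006, 0.001]]
wrist_force: [0.4, 0.1, -0.4]
gripper_width: 0.355
```

```bash
cat > i.py <<'E'
from h import *
s=r.sense();p=viewer.capture('wrist');save(p,'w8');print(s['tcp_pos'])
piv=place(np.array([[-.04,-.05,0]]),.5895,-.2695,.085,np.radians(4.65))[0]
print('pred shut handle top',proj(p,[.5456,-.2228,.098],s),'open by .1:',proj(p,[piv[0]+.1*np.cos(np.radians(100.4)),piv[1]+.1*np.sin(np.radians(100.4)),.098],s))
for n in ('lever_handle','pedal','pedal_toe'):
  for g in spotter.silhouettes(n,p)[:2]: print(n,g['score'],g['uv'],onplane(p,g['uv'],.082,s))
cv2.imwrite('pics/v12.png',cv2.resize(cv2.imread('pics/w8.png'),(800,600),interpolation=cv2.INTER_CUBIC))
E
python3 i.py
```

```text
[ 0.47114834 -0.22967882  0.24542808]
pred shut handle top [324.87714919 179.4192177 ] open by .1: [315.41630213 179.93574218]
lever_handle 0.75 [314.4, 190.2] [ 0.54002584 -0.2393842   0.082     ]
pedal 0.61 [422.1, 15.3] [ 0.65082481 -0.01933788  0.082     ]
pedal_toe 0.94 [424.1, 13.4] [ 0.65369153 -0.01593183  0.082     ]
```

View pics/v12.png

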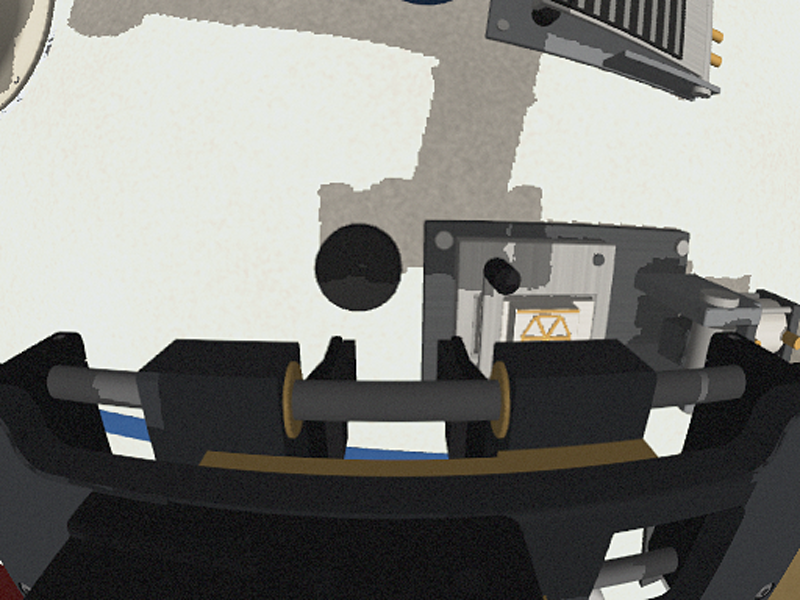

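Shut handle top shows at ~(325,178) px vs predicted (324.9,179.4), and the bar lies across the front shoulder, so the lever is shut. Puck undisturbed. (12 views used, so numbers only from here.) On to the pedal.

```bash
python3 - <<'E'
from h import *
D=np.load('s3.npy',allow_pickle=True).item(); s,p=D['s'],D['p']
f=lambda u,v,z:np.round(onplane(p,np.array([u,v])/1.5625-.2,z,s)[:2],4)
print('base near',f(478,208,.008),f(603,230,.008),'tread near',f(510,252,.0877),f(628,265,.0877))
t=viewer.capture('top')
for n in ('pedal','pedal_toe'):
  for g in spotter.silhouettes(n,t)[:2]:
    c=max(cv2.findContours(g['region'].astype(np.uint8),cv2.RETR_EXTERNAL,cv2.CHAIN_APPROX_NONE)[0],key=cv2.contourArea)
    W=np.array([onplane(t,q[0],.066)[:2] for q in c]).astype(np.float32); print(n,g['score'],g['uv'],cv2.minAreaRect(W*1000))
plan([.53,.015,.25],-7)
E
```

```text
base near [ 0.5302 -0.0388] [0.5373 0.0766] tread near [ 0.5525 -0.0286] [0.5536 0.0626]
pedal 0.78 [251.1, 161.5] ((639.4774169921875, 14.364482879638672), (96.1785659790039, 168.0699920654297), 85.96363067626953)
pedal_toe 0.81 [249.5, 164.5] ((640.6787719726562, 17.04724884033203), (93.21670532226562, 171.00430297851562), 85.21234130859375)
move t [-0.0119  0.1036 -0.3178] a [-4.337e-01 -5.000e-04  4.000e-04] dist mm 250.9
```

>>> play_rows([
  {"fingers":1,"tx":-0.012,"ty":0.104,"tz":-0.318,"ax":-0.45,"ay":0,"az":0},
  {"fingers":1,"tx":-0.012,"ty":0.104,"tz":-0.318,"ax":-0.45,"ay":0,"az":0},
  {"fingers":1,"tx":-0.012,"ty":0.104,"tz":-0.318,"ax":-0.45,"ay":0,"az":0},
  {"fingers":1,"tx":-0.012,"ty":0.104,"tz":-0.318,"ax":-0.45,"ay":0,"az":0},
  {"fingers":1,"tx":-0.012,"ty":0.104,"tz":-0.318,"ax":-0.45,"ay":0,"az":0},
])

```text
time_s: 17.02
tcp_pos: [0.5205, -0.0245, 0.2492]
ee_rot: [[-0.001, 0.754, 0.657], [-0.0, 0.657, -0.754], [-1.0, -0.001, -0.0]]
wrist_force: [1.4, -1.2, -0.2]
gripper_width: 0.01
```

```bash
python3 -c "
from h import *
plan([.53,.015,.25],-4)"
```

```text
move t [-0.0011  0.0441 -0.0314] a [-2.495e-01 -2.000e-04  2.000e-04] dist mm 40.6
```

>>> play_rows([
  {"fingers":1,"tx":0,"ty":0.044,"tz":-0.031,"ax":-0.25,"ay":0,"az":0},
  {"fingers":1,"tx":0,"ty":0.044,"tz":-0.031,"ax":-0.25,"ay":0,"az":0},
  {"fingers":1,"tx":0,"ty":0.044,"tz":-0.031,"ax":-0.25,"ay":0,"az":0},
  {"fingers":1,"tx":0,"ty":0.044,"tz":-0.031,"ax":-0.25,"ay":0,"az":0},
  {"fingers":1,"tx":0,"ty":0.044,"tz":-0.031,"ax":-0.25,"ay":0,"az":0},
])

```text
time_s: 17.43
tcp_pos: [0.5303, 0.0135, 0.2487]
ee_rot: [[-0.002, 0.225, 0.974], [-0.001, 0.974, -0.225], [-1.0, -0.001, -0.001]]
wrist_force: [0.1, 0.9, -0.0]
gripper_width: 0.007
```

>>> play_rows([
  {"fingers":1,"tx":0,"ty":0,"tz":0,"ax":-0.05,"ay":0,"az":0},
  {"fingers":1,"tx":0,"ty":0,"tz":0,"ax":-0.05,"ay":0,"az":0},
  {"fingers":1,"tx":0,"ty":0,"tz":0,"ax":-0.05,"ay":0,"az":0},
  {"fingers":1,"tx":0,"ty":0,"tz":0,"ax":-0.05,"ay":0,"az":0},
])

```text
time_s: 17.77
tcp_pos: [0.5301, 0.0128, 0.249]
ee_rot: [[-0.001, 0.079, 0.997], [-0.0, 0.997, -0.079], [-1.0, -0.0, -0.001]]
wrist_force: [-0.0, -0.0, 0.5]
gripper_width: 0.009
```

```bash
python3 - <<'E'
from h import *
s=r.sense();p=viewer.capture('wrist');save(p,'w9');R=np.array(s['ee_rot']);print(s['tcp_pos'],np.degrees(np.arctan2(R[1,2],R[0,2])))
print('pred toe',proj(p,[.5785,.0155,.082],s),'near edge',proj(p,[.553,.017,.0877],s))
for n in ('pedal','pedal_toe'):
  for g in spotter.silhouettes(n,p)[:1]:
    c=max(cv2.findContours(g['region'].astype(np.uint8),cv2.RETR_EXTERNAL,cv2.CHAIN_APPROX_NONE)[0],key=cv2.contourArea)
    print(n,g['score'],g['uv'],g['region'].sum(),cv2.minAreaRect(c)); 
    ys,xs=np.nonzero(g['region']); y0=ys.min()
    for y in (y0+2,y0+6,y0+15,y0+25,y0+35):
        q=xs[ys==y]; 
        if len(q): print(y,q.min(),q.max(),onplane(p,[(q.min()+q.max())/2,y],.085,s).round(4),onplane(p,[q.min(),y],.085,s)[1].round(4),onplane(p,[q.max(),y],.085,s)[1].round(4))
plan([.5785,.0155,.125],-4)
E
```

```text
[0.53012281 0.01278806 0.24902452] -4.519627677589675
pred toe [259.28579414 217.85508412] near edge [259.05119176 197.57424004]
pedal 0.7 [261.5, 207.1] 2078 ((261.5, 206.0), (26.0, 85.0), 90.0)
195 220 302 [0.5511 0.0193 0.085 ] -0.0251 0.064
199 219 303 [0.5556 0.019  0.085 ] -0.0267 0.065
208 219 303 [0.5659 0.0182 0.085 ] -0.0279 0.0647
218 221 301 [0.5777 0.0174 0.085 ] -0.027 0.0621
pedal_toe 0.76 [262.0, 207.6] 1974 ((261.0, 205.5), (25.0, 84.0), 90.0)
195 222 300 [0.5511 0.0193 0.085 ] -0.0229 0.0618
199 219 302 [0.5556 0.0184 0.085 ] -0.0267 0.0639
208 219 302 [0.5659 0.0177 0.085 ] -0.0279 0.0635
218 222 300 [0.5777 0.0174 0.085 ] -0.0259 0.061
move t [0.1659 0.0089 0.0643] a [-0.0028 -0.0001  0.0001] dist mm 133.6
```

>>> play_rows([
  {"fingers":1,"tx":0.03,"ty":0.011,"tz":0.063,"ax":0,"ay":0,"az":0},
  {"fingers":1,"tx":0.07,"ty":0.011,"tz":0.063,"ax":0,"ay":0,"az":0},
  {"fingers":1,"tx":0.12,"ty":0.011,"tz":0.063,"ax":0,"ay":0,"az":0},
  {"fingers":1,"tx":0.16,"ty":0.011,"tz":0.063,"ax":0,"ay":0,"az":0},
  {"fingers":1,"tx":0.17,"ty":0.011,"tz":0.063,"ax":0,"ay":0,"az":0},
])

```text
time_s: 18.33
tcp_pos: [0.5743, 0.0164, 0.1166]
ee_rot: [[-0.011, 0.08, 0.997], [-0.002, 0.997, -0.08], [-1.0, -0.003, -0.01]]
wrist_force: [-1.4, -0.9, 0.0]
gripper_width: 0.005
```

>>> play_rows([
  {"fingers":1,"tx":0,"ty":0,"tz":0,"ax":0,"ay":0,"az":0},
  {"fingers":1,"tx":0,"ty":0,"tz":0,"ax":0,"ay":0,"az":0},
  {"fingers":1,"tx":0,"ty":0,"tz":0,"ax":0,"ay":0,"az":0},
])

```text
time_s: 18.58
tcp_pos: [0.5793, 0.0174, 0.1247]
ee_rot: [[0.005, 0.077, 0.997], [0.001, 0.997, -0.077], [-1.0, 0.001, 0.005]]
wrist_force: [0.6, 0.1, 0.9]
gripper_width: 0.005
```

>>> play_rows([
  {"fingers":1,"tx":0.015,"ty":0,"tz":-0.002,"ax":0,"ay":0,"az":0},
  {"fingers":1,"tx":0.03,"ty":0,"tz":-0.002,"ax":0,"ay":0,"az":0},
  {"fingers":1,"tx":0.04,"ty":0,"tz":-0.003,"ax":0,"ay":0,"az":0},
  {"fingers":1,"tx":0.05,"ty":0,"tz":-0.004,"ax":0,"ay":0,"az":0},
  {"fingers":1,"tx":0.06,"ty":0,"tz":-0.005,"ax":0,"ay":0,"az":0},
])

```text
time_s: 19.0
tcp_pos: [0.5745, 0.0179, 0.0803]
ee_rot: [[0.003, 0.077, 0.997], [0.001, 0.997, -0.077], [-1.0, 0.001, 0.003]]
wrist_force: [-5.3, 2.8, 9.4]
gripper_width: 0.005
```

>>> play_rows([
  {"fingers":1,"tx":0.003,"ty":0,"tz":0,"ax":0,"ay":0,"az":0},
  {"fingers":1,"tx":0.006,"ty":0,"tz":0,"ax":0,"ay":0,"az":0},
  {"fingers":1,"tx":0.009,"ty":0,"tz":0,"ax":0,"ay":0,"az":0},
  {"fingers":1,"tx":0.011,"ty":0,"tz":0,"ax":0,"ay":0,"az":0},
  {"fingers":1,"tx":0.011,"ty":0,"tz":0,"ax":0,"ay":0,"az":0},
])

```text
time_s: 19.42
tcp_pos: [0.5738, 0.018, 0.0719]
ee_rot: [[0.001, 0.077, 0.997], [0.001, 0.997, -0.077], [-1.0, 0.001, 0.001]]
wrist_force: [-5.2, 2.0, 10.7]
gripper_width: 0.005
```

>>> play_rows([
  {"fingers":1,"tx":0.002,"ty":0,"tz":0,"ax":0,"ay":0,"az":0},
  {"fingers":1,"tx":0.004,"ty":0,"tz":0,"ax":0,"ay":0,"az":0},
  {"fingers":1,"tx":0.006,"ty":0,"tz":0,"ax":0,"ay":0,"az":0},
  {"fingers":1,"tx":0.006,"ty":0,"tz":0,"ax":0,"ay":0,"az":0},
])

```text
time_s: 19.75
tcp_pos: [0.5737, 0.018, 0.07]
ee_rot: [[0.001, 0.076, 0.997], [0.0, 0.997, -0.076], [-1.0, 0.0, 0.001]]
wrist_force: [-11.0, 3.7, 23.2]
gripper_width: 0.001
```

At the stop: tip at 0.051 m and force jumped to 23 N. Holding.

>>> play_rows([
  {"fingers":1,"tx":0,"ty":0,"tz":0,"ax":0,"ay":0,"az":0},
  {"fingers":1,"tx":0,"ty":0,"tz":0,"ax":0,"ay":0,"az":0},
  {"fingers":1,"tx":0,"ty":0,"tz":0,"ax":0,"ay":0,"az":0},
  {"fingers":1,"tx":0,"ty":0,"tz":0,"ax":0,"ay":0,"az":0},
  {"fingers":1,"tx":0,"ty":0,"tz":0,"ax":0,"ay":0,"az":0},
])

```text
time_s: 20.17
tcp_pos: [0.5737, 0.018, 0.07]
ee_rot: [[0.002, 0.077, 0.997], [0.0, 0.997, -0.077], [-1.0, 0.001, 0.002]]
wrist_force: [-10.9, 3.4, 22.4]
gripper_width: 0.004
```

>>> play_rows([
  {"fingers":1,"tx":0,"ty":0,"tz":0,"ax":0,"ay":0,"az":0},
  {"fingers":1,"tx":0,"ty":0,"tz":0,"ax":0,"ay":0,"az":0},
  {"fingers":1,"tx":0,"ty":0,"tz":0,"ax":0,"ay":0,"az":0},
  {"fingers":1,"tx":0,"ty":0,"tz":0,"ax":0,"ay":0,"az":0},
  {"fingers":1,"tx":0,"ty":0,"tz":0,"ax":0,"ay":0,"az":0},
])

```text
time_s: 20.58
tcp_pos: [0.5737, 0.018, 0.07]
ee_rot: [[0.002, 0.077, 0.997], [0.0, 0.997, -0.077], [-1.0, 0.001, 0.002]]
wrist_force: [-12.1, 4.3, 22.2]
gripper_width: 0.003
```

```bash
python3 - <<'E'
from h import *
p=viewer.capture('scene');save(p,'sc2')
a=cv2.imread('pics/scene.png').astype(int);b=cv2.imread('pics/sc2.png').astype(int)
d=(np.abs(a-b).sum(2)>60)
# predicted regions of press: raised arm top, level arm over pocket
for n,X in (('raised tip',[.75,-.255,.2]),('over pocket',[.6,-.269,.1]),('pocket front',[.55,-.27,.06])):
    u=proj(p,X).round().astype(int); w=np.s_[u[1]-6:u[1]+7,u[0]-6:u[0]+7]; print(n,u,'changed frac',d[w].mean(),a[w].mean((0,1)).round(),b[w].mean((0,1)).round())
for n in ('press_arm',):
  for g in spotter.find_in(n,p)[:2]: print(n,g['score'],g['uv'],'mean x',onplane(p,g['uv'],.11))
print(r.sense()['wrist_force'],r.sense()['tcp_pos'])
E
```

```text
raised tip [170 154] changed frac 0.46153846153846156 [85. 93. 97.] [104. 117. 122.]
over pocket [207 166] changed frac 0.8520710059171598 [109. 110. 110.] [60. 64. 65.]
pocket front [219 172] changed frac 0.5502958579881657 [ 99. 105. 108.] [78. 85. 88.]
press_arm 0.62 [204.3, 168.7] mean x [ 0.62610567 -0.24122667  0.11      ]
press_arm 0.54 [184.6, 137.6] mean x [ 0.57770651 -0.55718879  0.11      ]
[-10.14025956   4.46591915  22.7713312 ] [0.57368136 0.01801991 0.06998299]
```

The press arm is down over the pocket. Releasing slowly and backing off upwards.

>>> play_rows([
  {"fingers":1,"tx":-0.012,"ty":0,"tz":0.001,"ax":0,"ay":0,"az":0},
  {"fingers":1,"tx":-0.024,"ty":0,"tz":0.002,"ax":0,"ay":0,"az":0},
  {"fingers":1,"tx":-0.036,"ty":0,"tz":0.004,"ax":0,"ay":0,"az":0},
  {"fingers":1,"tx":-0.05,"ty":0,"tz":0.004,"ax":0,"ay":0,"az":0},
  {"fingers":1,"tx":-0.08,"ty":0,"tz":0.004,"ax":0,"ay":0,"az":0},
])

```text
time_s: 21.1
tcp_pos: [0.5764, 0.0171, 0.1247]
ee_rot: [[-0.001, 0.078, 0.997], [0.0, 0.997, -0.078], [-1.0, 0.0, -0.001]]
wrist_force: [-0.1, -0.4, -0.3]
gripper_width: 0.003
```

>>> play_rows([
  {"fingers":1,"tx":-0.05,"ty":0,"tz":0,"ax":0,"ay":0,"az":0},
  {"fingers":1,"tx":-0.1,"ty":0,"tz":0,"ax":0,"ay":0,"az":0},
  {"fingers":1,"tx":-0.15,"ty":0,"tz":0,"ax":0,"ay":0,"az":0},
  {"fingers":1,"tx":-0.15,"ty":0,"tz":0,"ax":0,"ay":0,"az":0},
  {"fingers":1,"tx":-0.15,"ty":0,"tz":0,"ax":0,"ay":0,"az":0},
])

```text
time_s: 21.52
tcp_pos: [0.5784, 0.0175, 0.241]
ee_rot: [[0.008, 0.078, 0.997], [0.002, 0.997, -0.078], [-1.0, 0.003, 0.008]]
wrist_force: [0.5, -0.5, -0.1]
gripper_width: 0.004
```

>>> play_rows([
  {"fingers":1,"tx":0,"ty":0,"tz":0,"ax":0,"ay":0,"az":0},
  {"fingers":1,"tx":0,"ty":0,"tz":0,"ax":0,"ay":0,"az":0},
  {"fingers":1,"tx":0,"ty":0,"tz":0,"ax":0,"ay":0,"az":0},
  {"fingers":1,"tx":0,"ty":0,"tz":0,"ax":0,"ay":0,"az":0},
  {"fingers":1,"tx":0,"ty":0,"tz":0,"ax":0,"ay":0,"az":0},
])

```text
time_s: 21.93
tcp_pos: [0.5766, 0.0171, 0.236]
ee_rot: [[-0.002, 0.078, 0.997], [-0.001, 0.997, -0.078], [-1.0, -0.001, -0.002]]
wrist_force: [0.6, 0.6, -0.0]
gripper_width: 0.006
```

```bash
python3 - <<'E'
from h import *
s=r.sense();p=viewer.capture('scene');save(p,'sc3');print(s['time_s'],s['tcp_pos'],s['wrist_force'])
a=cv2.imread('pics/scene.png').astype(int);b=cv2.imread('pics/sc3.png').astype(int)
d=(np.abs(a-b).sum(2)>60)
for n,X in (('raised tip',[.75,-.255,.2]),('pedal toe',[.577,.017,.082])):
    u=proj(p,X).round().astype(int); w=np.s_[u[1]-6:u[1]+7,u[0]-6:u[0]+7]; print(n,u,'changed frac',d[w].mean())
print('pred handle shut',proj(p,[.5456,-.2228,.083]))
for n in ('lever_handle','press_arm','die','pedal_toe'):
  for g in spotter.find_in(n,p)[:3]: print(n,g['score'],g['uv'],onplane(p,g['uv'],.083))
w=viewer.capture('wrist'); g=spotter.silhouettes('die',w); print('handle pred wrist',proj(w,[.5456,-.2228,.09],s),[ (q['score'],q['uv']) for q in spotter.find_in('lever_handle',w)[:2]])
for q in g[:3]: print('die wrist',q['score'],q['uv'],onplane(w,q['uv'],.06,s))
E
```

```text
21.9333 [0.57660625 0.01709695 0.23598204] [ 0.56288997  0.64958069 -0.03671788]
raised tip [170 154] changed frac 0.0
pedal toe [249 203] changed frac 0.33727810650887574
pred handle shut [224.9314999  171.64294086]
lever_handle 0.61 [310.8, 309.8] [0.68748534 0.49807252 0.083     ]
lever_handle 0.4 [225.2, 173.7] [ 0.55250184 -0.20736925  0.083     ]
lever_handle 0.4 [186.3, 132.4] [ 0.52497843 -0.66917451  0.083     ]
press_arm 0.64 [178.2, 151.4] [ 0.63829356 -0.49033072  0.083     ]
die 0.86 [349.2, 262.2] [0.48725367 0.4220516  0.083     ]
die 0.57 [324.6, 235.2] [0.46731656 0.29317461 0.083     ]
die 0.54 [257.2, 281.6] [0.7507326  0.35154056 0.083     ]
pedal_toe 0.96 [235.8, 211.5] [0.64288544 0.04139636 0.083     ]
handle pred wrist [ 50.06889987 171.85381899] [(0.95, [37.0, 173.2]), (0.33, [66.0, 89.6])]
die wrist 0.87 [50.2, 202.7] [ 0.59149684 -0.26023324  0.06      ]
die wrist 0.79 [483.0, 55.1] [0.43375918 0.33397887 0.06      ]
die wrist 0.78 [407.1, 33.8] [0.4200786  0.20940975 0.06      ]
```

```bash
python3 -c "
from station import job
print(job.finish_job())"
```

```text
the job is handed in; nothing more can be done
None
```

I finished the job and handed it in at about 22 s of the 70 s allowed. The hand-in reports no verdict.

**Die:** I lowered it into the pocket until it met the floor (about 9 N). The later camera fit agreed with the pocket in position and angle to within about 2 mm and 0.1°.

**Lever:** I swung it to its stop. The handle then showed within about 2 px of where the shut position predicts, and again after the stroke in the scene camera.

**Pedal:** I held it on its stop for about 1 s at about 22 N. The scene camera showed the press arm down over the pocket during the hold.

**After release:** The press arm was raised, with no image change against the start. The pedal was detected close to its starting place, and the gripper was clear with about 0 N on it.

**Checks that disagreed or were left out:**
- **Handle, wrist camera:** in the last far wrist view the network placed the handle about 13 px from the shut prediction. I think it marked the whole lever rather than the handle.
- **Pedal toe:** the image patch there still differed from the start, probably because the arm or its shadow was in view.
- **Bed height:** contact with the pocket floor came about 2 mm higher than my fit of the bed height.
- **Other things on the bench:** I did not re-measure them at the end. There was no unexpected contact force at any point.

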